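# Clamp a bottle on the cold-room shaker and free its platform

## Task

Get the bench shaker ready to run. Stand the smallest bottle upright in the V of the back jaw, then, with the platform still pinned, wind the handwheel clockwise until the spring jaw bears on the bottle with a firm, set resistance - the dark band on the jaw's rod stands at the mouth of the spring barrel - and do not force the spring solid. Only then draw the transit pin out of the platform, hang it by its collar fully home in the notch on the left side of the shaker, and let everything go, leaving the other things where they stand.

Things in the scene. Friction and masses are not known exactly. Their poses are not given: they have to be found in the camera images.
- shaker: bench shaker: white housing 230 (x) x 224 (y) x 46 mm high, dark front panel on its -x side (towards the robot); origin at the centre of its underside, z up. Stands anywhere within some 7 cm, turned up to 0.2 rad. Clamp line along its y at x = +15 mm: gear housing under the handwheel at y = -80, then spring jaw, bottle place, back jaw at the left (+y) end. Jaws end below z 102 mm
- platform (a joint): slide of the aluminium platform (200 x 200 mm, top 70 mm above the table, carries wheel, jaws and bottle) along the shaker's x, m, -0.01 to 0.01, 0 = middle. The transit pin holds it with about 2 mm of play either way; once the pin is drawn a push of about 3 N moves it
- btl_small_1: the smallest of the three standing bottles: round, screw cap, 34 mm in diameter, 62 mm tall (cap in the top 16 mm), 35 to 70 g, origin at the centre of its underside, z up. The other two are 50 mm x 89 mm and 58 mm x 114 mm; the three change places, at least 105 mm between centres
- v_seat (a point): where the centre of the bottle's underside is when it stands on the rubber mat (72 mm above the table) touching both faces of the V; axes as the shaker's. The 90 degree V opens to -y; its faces are 28 mm high, so the upper half of the bottle is free for fingers closing along the shaker's x. The back jaw is bolted at a place that differs by up to 12 mm along y
- jaw_face (a point): centre of the front of the spring jaw: flat pad 34 mm wide, 26 mm high, facing the V (+y), 88 mm above the table. It starts 26 to 46 mm short of touching a seated bottle. Its rod is pushed back into a spring barrel behind it
- spring_jaw (a joint): how far the spring jaw is pushed back into its barrel, m: 0 = free (20 mm of rod shows), 0.018 = solid. Preloaded: 27 N as soon as it leaves 0, then 1.5 N per mm. The dark band on the rod is 6 mm wide: its edge reaches the barrel's mouth at 0.007, it is wholly swallowed at 0.013; the middle, 0.010, is the right setting
- handwheel (a joint): angle of the handwheel, rad, growing clockwise seen from above; 0 to 1.5 at the start (0 = crank grip towards the shaker's +x). It drives the jaw 5 mm per rad towards the bottle: 7 to 11.5 rad are needed. While turning it takes about 5 N at the crank grip, 8 N once the jaw bears on the bottle, 9.5 N at the right setting. It stays where it is left
- wheel_axis (a point): point on the handwheel's vertical axis, 158 mm above the table, level with the middle of the crank grip. The black wheel has three spokes, is 112 mm across, rim top 135 mm above the table
- crank_mid (a point): middle of the crank grip: upright black grip spinning freely on the handwheel, 20 mm in diameter, 37 mm tall (138 to 175 mm above the table), 50 mm from the wheel's axis. Pinched from above it can be led round in a circle without turning the gripper. A clamped bottle's top is 134 mm above the table, 130 to 142 mm from the wheel's axis
- lock_pin: transit pin standing in its bore in the front part of the platform: steel shank 10 mm in diameter reaching 33 mm below the origin; collar 24 mm in diameter, 4 mm thick, its underside is the origin; black knob 20 mm in diameter from 10 to 34 mm above the origin; z up; 60 g
- pin_bore (a point): mouth of the pin's bore, on a steel block on the platform, 80 mm above the table; the pin's origin is here when fully in. Bore 11 mm wide, vertical; the pin is out when raised by more than 33 mm
- pin_notch (a point): where the pin's origin is when it hangs home in the notch: on the top, 46 mm above the table, of a 5 mm steel bracket on the shaker's left (+y) side. The notch is 14 mm wide, runs along the shaker's y, open to +y with a flared mouth, ends 7 mm past this point towards the housing; the bracket's outer end is 22 mm to +y. The pin goes in sideways, collar above the plate
- btl_amber_1: bystander: brown bottle 50 mm x 89 mm, origin at the centre of its underside
- btl_hdpe: bystander: white bottle 58 mm x 114 mm, origin at the centre of its underside
- timer: bystander: bench timer 66 x 66 x 19 mm lying on the table near the robot, origin at the centre of its underside
Not all that is in view belongs to the job. What is shaped like the lock_pin but green is not meant.

How it is judged:
By the outcome, as a careful person would: the job done as asked, in the order asked, and still so for the second after the job is handed in, with the robot touching nothing.
It also fails if it takes over 72 s, if anything falls off the work surface, if the arm or the gripper's body presses on something with over 40 N, if the wrist force passes 120 N, or if a joint passes its speed limit or range.

## Robot

A 7-joint arm with a two-finger parallel gripper is mounted at the origin on a cart in front of the work surface, level with it; the furniture and walls round the work are solid. World frame = base frame: x ahead of the robot, y to its left, z up, the work surface at z = 0. Lengths are in mm, angles in degrees, forces in N, time in s.
With the tool pointing down it reaches from about 375 to 925 mm from the base axis. Payload 3.1 kg.
Tool frame: the origin (TCP) lies midway between the tips of the shut fingers; the grasp point (between the pads) lies robot.pinch_z behind it (robot.pinch_z is the distance from the TCP to the grasp point, in mm); z points along the fingers, y is the direction in which the jaws open and shut (so a half turn about z gives the same grasp; the last joint's range is limited). The gripper opens to 85 mm and grips with 20 to 120 N. Pads are 22 mm wide; open, the fingers measure 114 mm over their backs; the gripper's body (76 mm by 85 mm) begins 54 mm behind the grasp point. The pads swing forward as they close: fully open they stand 13 mm farther back than shut.
Start: joints at [-72.181, 21.939, 2.515, 91.553, -1.026, 66.532, -2.859], TCP at [258.359, 596.451, 231.269] pointing down, gripper open.
Joint ranges: [-149.38, 149.38], [-23.57, 123.04], [-84.95, 90], [0, 143.3], [-89.99, 269.99], [3.08, 112.72], [-163.45, 163.45]. Speed limits (degrees/s): [159.86, 159.86, 180, 180, 180, 180, 180].

## Interface

Orientations are given as [roll, pitch, yaw] about the fixed x, y, z axes, in that order (R = Rz(yaw) Ry(pitch) Rx(roll)).
In Python, from station import robot gives the robot as it stands.
- The arm moves only by the shell command python3 -m handwheel 'ROWS' [FORCE]. ROWS is JSON, a list of rows, each an object with "gripper": the gripper's target within -1 to 1 (fully open at 1, half-way at 0, shut at -1); "offset": the shift along the tool's x, y, z in cm, a list of three; "angular": the turn, a rotation vector about the tool's x, y, z in degrees, a list of three. In form: [{"gripper": gripper, "offset": [tx, ty, tz], "angular": [wx, wy, wz]}, ...]. A call has 1 to 8 rows; each row shifts and turns the commanded pose from where the row before left it, along the tool's axes as they then stand; what a row does not reach is not made up. A row lasts 1/12 s, in which the tool goes at most 41.7 mm and 7.16 degrees, less where a joint would pass 70% of its speed; a pose out of reach is approached as far as the arm can. A call is refused whole if a number of a shift passes 4.17 or a number of a turn 7.16, either way. A call with a gripper value outside its range is refused whole. The fingers move at their own pace and stop on an object; FORCE is the grip in N (left out, the last holds). Time passes only in rows, so rows that do not move let the fingers close. It gives the time, the measured TCP pose, the force and the opening at its end, in the units of the state.
- robot.get_state(): the state, without advancing time (a new reading comes with each control period).
- robot.camera(name): name is "scene" or "top" or "wrist"; returns (picture, depth): 420x560x3 uint8, blue, green, red; 420x560 float32, mm along the optical axis (not along the pixel's ray), 0 where there is no reading.
- robot.get_calibration(name): a dict with "intrinsics" (3x3 intrinsics, pixels), "R" (3x3) and "t" (3): a world point X has camera coordinates R X + t. Camera axes: x right, y down, z forward; pixel columns grow to the right and rows downward; lengths in mm; the calibration is good to about 2 mm. A picture is of the moment at which its call begins: read the wrist's pose just before it. get_calibration takes no time and is no camera call; for the wrist camera it gives the pose at the moment of the call.
- robot.job_done(): hands the job in, once; it reports no verdict.
The state is a dict: "time": time; "qpos": joint angles; "qvel": joint speeds; "effort": joint torques, N m; "tool_pos": TCP position; "eef_rot": TCP orientation; "contact_force": force on the tool from outside, world axes, zero at the start; "ft_torque": the same for the moment, N m; "finger_gap": opening from 0.0 (shut) to 1.0 (fully open).
Only numpy, scipy, OpenCV 4.12 (cv2) and the standard library are available. Lean on these libraries where they do the work, as an engineer would, in place of code of your own. Each camera call takes 0.05 s, during which the arm holds its last target.

## Working session

There is one attempt and no reset: what is moved stays moved. The work goes in short steps, Python scripts to look and compute and a shell command to move; the robot and the scene stay as the last step left them, time stands still between calls to the robot, and variables do not carry over. Pictures are saved under pics/ and viewed, and the job is handed in when it is done.

```bash
ls; mkdir -p pics
python3 - <<'E'
from station import robot
import cv2
print(robot.get_state()); print(robot.pinch_z)
for n in("scene","top"):
    p,d=robot.camera(n); cv2.imwrite(f"pics/{n}0.png",p)
    import numpy as np; np.save(f"pics/{n}0.npy",d)
    print(robot.get_calibration(n))
E
```

```text
pics
{'time': 0.0, 'qpos': array([-72.18082642,  21.99258049,   2.51233615,  91.65009896,
        -1.02584354,  66.53000905,  -2.85871628]), 'qvel': array([ 0.01755654, -0.03211241, -0.10276878, -0.08178669, -0.10648369,
        0.02448723,  0.06916666]), 'effort': array([-2.00906675e-04, -4.33465576e+01,  1.02461725e+00, -2.49512476e+01,
        1.06523276e-02,  1.15693026e-02,  3.80673519e-07]), 'tool_pos': array([258.02031042, 595.56695019, 229.87204263]), 'eef_rot': array([-1.79850035e+02,  8.17422191e-03,  1.56581328e+02]), 'contact_force': array([-0.09287179, -0.07254865,  0.04390795]), 'ft_torque': array([ 0.01743153,  0.04556219, -0.00345561]), 'finger_gap': 0.9946307993933673}
18.700000000000003
{'intrinsics': array([[546.43147525,   0.        , 283.47520939],
       [  0.        , 546.43147525, 216.98605947],
       [  0.        ,   0.        ,   1.        ]]), 'R': array([[ 0.78529291, -0.61902945, -0.01084372],
       [-0.36093912, -0.44351199, -0.820378  ],
       [ 0.50302882,  0.64815095, -0.57171876]]), 't': array([-273.95588584,  368.87568608,  724.56695964])}
{'intrinsics': array([[434.82459265,   0.        , 285.19751662],
       [  0.        , 434.82459265, 208.35227918],
       [  0.        ,   0.        ,   1.        ]]), 'R': array([[-0.02827937, -0.99959338,  0.0036542 ],
       [-0.98726035,  0.02735745, -0.15674363],
       [ 0.15657993, -0.00804026, -0.98763256]]), 't': array([215.43525676, 547.48873115, 959.22650592])}
```

View pics/scene0.png

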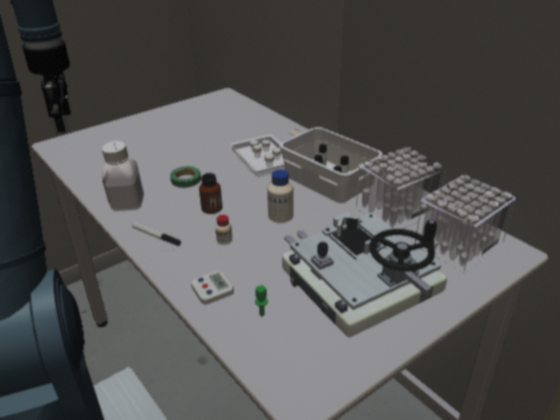

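View pics/top0.png

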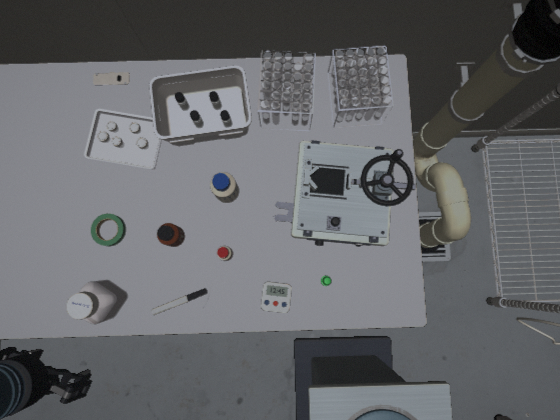

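```bash
cat > h.py <<'E'
import numpy as np, cv2
from station import robot
def rays(cal,px):
    K=cal["intrinsics"];R=cal["R"];t=cal["t"]
    px=np.atleast_2d(np.asarray(px,float))
    d=np.linalg.solve(K,np.c_[px,np.ones(len(px))].T).T@R
    return -R.T@t,d
def onplane(cal,px,z):
    c,d=rays(cal,px); s=(z-c[2])/d[:,2]; return c+d*s[:,None]
def proj(cal,X):
    X=np.atleast_2d(X); p=(X@cal["R"].T+cal["t"])@cal["intrinsics"].T
    return p[:,:2]/p[:,2:]
def bydepth(cal,px,d):
    px=np.atleast_2d(px); z=np.array([d[int(round(v)),int(round(u))] for u,v in px])
    X=np.linalg.solve(cal["intrinsics"],np.c_[px,np.ones(len(px))].T)*z
    return (X.T-cal["t"])@cal["R"]
def twoview(c1,p1,c2,p2):
    P1=c1["intrinsics"]@np.c_[c1["R"],c1["t"]];P2=c2["intrinsics"]@np.c_[c2["R"],c2["t"]]
    X=cv2.triangulatePoints(P1,P2,np.float64(p1).reshape(2,1),np.float64(p2).reshape(2,1))
    return (X[:3]/X[3]).ravel()
def crop(img,x0,y0,w,h,s,name):
    cv2.imwrite("pics/"+name,cv2.resize(img[y0:y0+h,x0:x0+w],None,fx=s,fy=s,interpolation=cv2.INTER_CUBIC))
E
python3 - <<'E'
from h import *
t=cv2.imread("pics/top0.png");s=cv2.imread("pics/scene0.png")
crop(t,265,130,160,125,5,"t0c.png")
crop(s,270,185,190,140,4,"s0c.png")
crop(s,160,160,160,160,4,"s0b.png")
E
```

```text
(no output)
```

View pics/t0c.png

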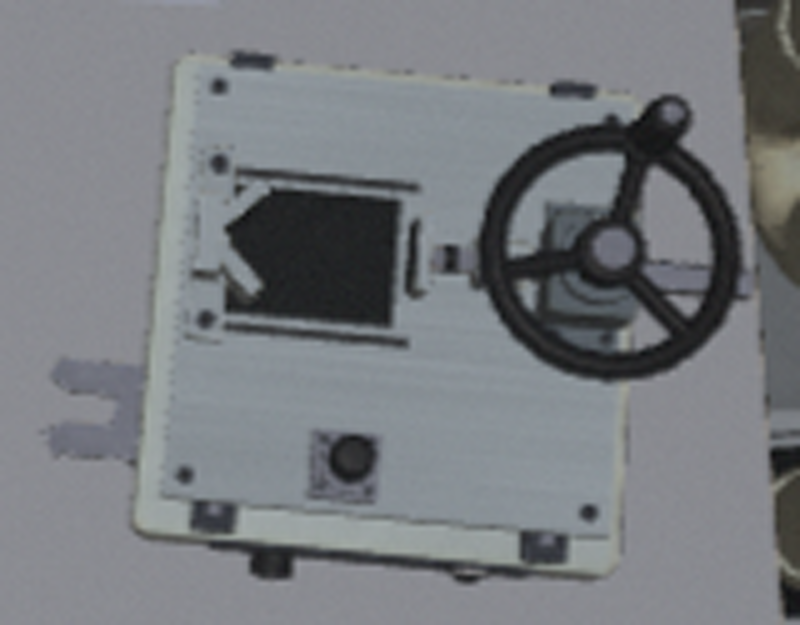

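View pics/s0c.png

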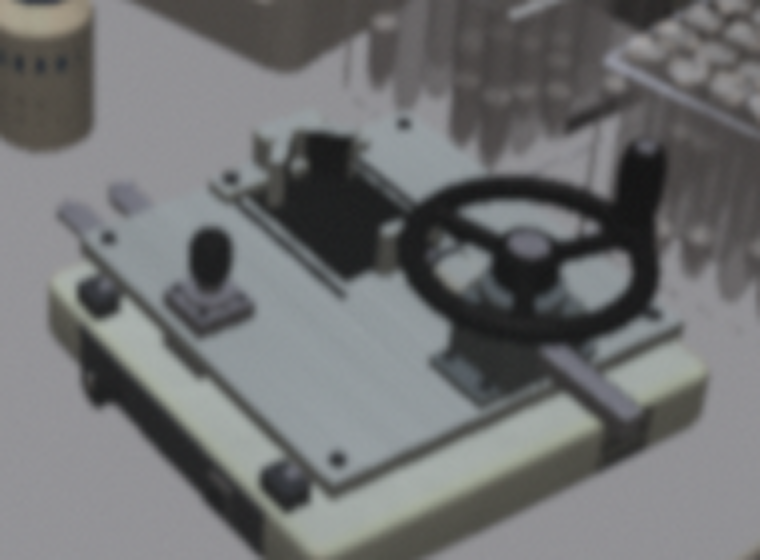

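View pics/s0b.png

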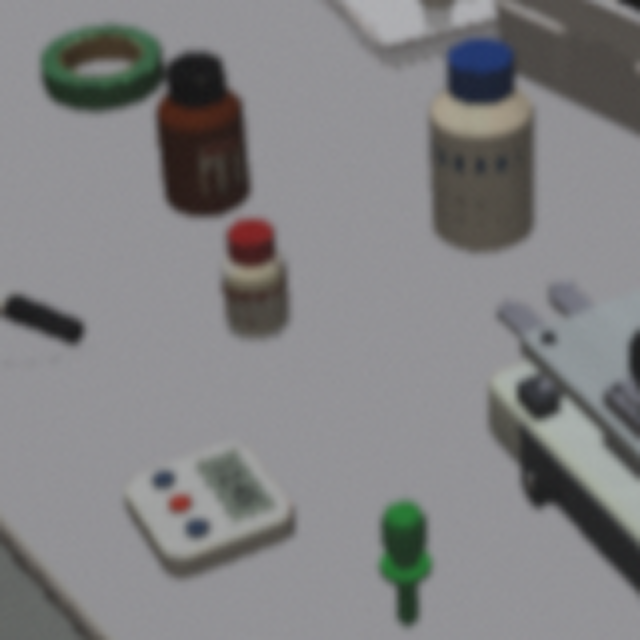

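```bash
cat >> h.py <<'E'
def cloud(cal,d):
    v,u=np.mgrid[0:d.shape[0],0:d.shape[1]]
    X=(np.c_[u.ravel(),v.ravel(),np.ones(u.size)]@np.linalg.inv(cal["intrinsics"]).T)*d.ravel()[:,None]
    return ((X-cal["t"])@cal["R"]).reshape(*d.shape,3)
E
python3 - <<'E'
from h import *
d=np.load("pics/top0.npy");cal=robot.get_calibration("top")
P=cloud(cal,d); z=P[...,2]
win=np.zeros(z.shape,bool); win[130:260,265:425]=1
print("table z",np.median(z[280:300,320:400][d[280:300,320:400]>0]))
m=(z>35)&(z<80)&win&(d>0)
m8=cv2.morphologyEx(m.astype(np.uint8),cv2.MORPH_OPEN,np.ones((5,5)))
for lo,hi,n in((36,56,"house"),(62,78,"plat")):
    q=win&(z>lo)&(z<hi)&(d>0); print(n,q.sum(),P[q].mean(0),np.median(z[q]))
# house+platform outline
q=m8>0; print("rect",cv2.minAreaRect(P[q][:,:2].astype(np.float32)))
q=win&(z>66)&(z<76)&(d>0)
q=cv2.morphologyEx(q.astype(np.uint8),cv2.MORPH_OPEN,np.ones((3,3)))>0
print("plat rect",cv2.minAreaRect(P[q][:,:2].astype(np.float32)))
cx,hub=(387,180),None
print("rim ctr",onplane(cal,[(387,180)],130))
print("crank top",onplane(cal,[(399.4,152.4)],175), bydepth(cal,[(399,152)],d))
print("knob top",onplane(cal,[(335.4,221.4)],114), bydepth(cal,[(335,221)],d))
print("hub",bydepth(cal,[(387,180)],d))
E
```

```text
table z 0.4101823351708446
house 1693 [549.0554139  114.26018241  45.21463929] 45.42602806549103
plat 6114 [584.56002336  70.6377692   70.74587855] 70.6530274869647
rect ((591.0526733398438, 83.63923645019531), (262.78448486328125, 232.47547912597656), 83.36894989013672)
plat rect ((589.6734008789062, 64.39111328125), (200.06707763671875, 201.16455078125), 83.22395324707031)
rim ctr [[594.46540256 -17.25028471 130.        ]]
crank top [[641.42162644 -35.06848468 175.        ]] [[642.35969815 -34.38286507 174.74368173]]
knob top [[510.93286678  94.54457219 114.        ]] [[511.6499111   95.51713475 115.30752532]]
hub [[593.04167064 -15.63046456 136.48691165]]
```

```bash
cat >> h.py <<'E'
YAW=np.radians(-6.78); C0=np.array([589.7,64.4])
XH=np.array([np.cos(YAW),np.sin(YAW)]);YH=np.array([-np.sin(YAW),np.cos(YAW)])
def toS(X): 
    X=np.atleast_2d(X); q=X[:,:2]-C0; return np.c_[q@XH,q@YH,X[:,2:]]
def toW(S):
    S=np.atleast_2d(S); return np.c_[C0+S[:,:1]*XH+S[:,1:2]*YH,S[:,2:]]
E
python3 - <<'E'
from h import *
for n in("top","scene"):
    d=np.load(f"pics/{n}0.npy");cal=robot.get_calibration(n); print(n,"cam",-cal["R"].T@cal["t"])
    P=cloud(cal,d).reshape(-1,3);P=P[d.ravel()>0]; S=toS(P)
    q=(S[:,2]>80)&(S[:,2]<106)&(abs(S[:,0]-15)<45)&(S[:,1]>-60)&(S[:,1]<110); S=S[q]
    # height map ascii in 4mm cells
    import sys
    xs=np.arange(60,-32,-3); ys=np.arange(105,-60,-3)
    for x in xs:
        r=""
        for y in ys:
            k=(abs(S[:,0]-x)<1.5)&(abs(S[:,1]-y)<1.5); r+=("%3d"%(min(99,S[k,2].max())) if k.any() else " ..")
        print("%4d"%x,r)
    print("ys",ys[::5])
E
```

```text
top cam [ 396.41067494  208.08219153 1032.39146094]
  60  .. .. .. .. .. .. .. .. .. .. .. .. .. .. .. .. .. .. .. .. .. .. .. .. .. .. .. .. .. .. .. .. .. .. .. .. .. .. .. .. .. .. .. .. .. .. .. .. .. .. .. .. .. .. ..
  57  .. .. .. .. 83 82 80 82 80 .. .. .. .. .. .. .. .. .. .. .. .. .. .. .. .. .. .. .. .. .. .. .. .. .. .. .. .. .. .. .. .. .. .. .. .. .. .. .. .. .. .. .. .. .. ..
  54  .. .. .. .. 80 83 80 81 .. .. .. .. .. .. .. .. .. .. .. .. .. .. .. .. .. .. .. .. .. .. .. .. .. .. .. .. .. .. .. .. .. .. .. .. .. .. .. .. .. .. .. .. .. .. ..
  51  .. .. .. .. .. 82 81 81 81 .. .. .. .. .. .. .. .. .. .. .. .. .. .. .. .. .. .. .. .. .. .. .. .. .. .. .. .. .. .. .. .. .. .. .. .. .. .. .. .. .. .. .. .. .. ..
  48  .. .. .. .. 81 81 84 82 82 80 .. .. .. .. .. .. .. .. .. .. .. .. .. .. .. .. .. .. .. .. .. .. .. .. .. .. .. .. .. .. .. .. .. .. .. .. .. .. .. .. .. .. .. .. ..
  45  .. .. .. .. .. 81 84 .. 81 .. .. .. .. .. .. .. .. .. .. .. .. .. .. .. .. .. .. .. .. .. .. .. .. .. .. .. .. .. .. .. .. .. .. .. .. .. .. .. .. .. .. .. .. .. ..
  42  .. .. .. .. 84 8
[... 9005 characters left out ...]
 83 .. .. .. .. .. .. .. .. .. .. .. .. .. .. .. .. .. .. .. .. .. .. .. .. .. .. .. .. .. .. .. .. .. .. .. .. .. .. .. .. .. .. .. .. ..
 -24  .. .. .. .. 81 82 82 85 83 .. .. .. .. .. .. .. .. .. .. .. .. .. .. .. .. .. .. .. .. .. .. .. .. .. .. .. .. .. .. .. .. .. .. .. .. .. .. .. .. .. .. .. .. .. ..
 -27  .. .. .. .. 82 .. 83 82 83 .. .. .. .. .. .. .. .. .. .. .. .. .. .. .. .. .. .. .. .. .. .. .. .. .. .. .. .. .. .. .. .. .. .. .. .. .. .. .. .. .. .. .. .. .. ..
 -30  .. .. .. .. 83 80 .. 82 .. .. .. .. .. .. .. .. .. .. .. .. .. .. .. .. .. .. .. .. .. .. .. .. .. .. .. .. .. .. .. .. .. .. .. .. .. .. .. .. .. .. .. .. .. .. ..
ys [105  90  75  60  45  30  15   0 -15 -30 -45]
```

Run:
```python
from h import *
t=cv2.imread("pics/top0.png");s=cv2.imread("pics/scene0.png")
ct=robot.get_calibration("top");cs=robot.get_calibration("scene")
dt=np.load("pics/top0.npy")
def red(im,box):
    x,y,w,h=box; b,g,r=[im[y:y+h,x:x+w,i].astype(int) for i in range(3)]
    m=((r-g>60)&(r-b>60)).astype(np.uint8); mo=cv2.moments(m,True)
    ys,xs=np.nonzero(m); print("red",m.sum(),xs.min()+x,xs.max()+x,ys.min()+y,ys.max()+y)
    return np.array([mo["m10"]/mo["m00"]+x,mo["m01"]/mo["m00"]+y])
a=red(t,(205,235,40,35)); b=red(s,(205,205,40,40)); print(a,b)
print("cap 2view",twoview(ct,a,cs,b)," on z=54-62",onplane(ct,[a],56))
P=cloud(ct,dt); q=np.zeros(dt.shape,bool);q[240:268,210:240]=1; z=P[...,2]
for lo,hi in((55,70),(30,70)):
    k=q&(z>lo)&(z<hi); print(lo,k.sum(),P[k].mean(0),cv2.minEnclosingCircle(P[k][:,:2].astype(np.float32)),z[k].max())
print("pin knob S",toS(onplane(ct,[(335.4,221.4)],114)))
print("pin collar/knob 2view",toS(twoview(ct,(335.4,221.4),cs,(270+211/4,185+228/4))))
for nm,p in dict(outA=(276,204.8),outB=(274.6,217.8),mid=(287.4,211.6),up=(288,206),lo=(288,217)).items(): print(nm,toS(onplane(ct,[p],46)))
k=np.zeros(dt.shape,bool);k[195:230,265:296]=1; k&=(z>35)&(z<55); Sb=toS(P[k]);
for x in np.arange(-85,-20,3):
    r="".join("#" if ((abs(Sb[:,0]-x)<1.5)&(abs(Sb[:,1]-y)<1.5)).any() else "." for y in range(148,95,-3)); print(x,r)
c=toS(onplane(ct,[(387,180)],132)); print("wheel",c)
```

```text
red 81 218 227 247 257
red 46 218 227 215 220
[222.49382716 251.9382716 ] [222.13043478 217.86956522]
cap 2view [456.25425908 342.24687961  61.61963417]  on z=54-62 [[456.41863632 343.12932172  56.        ]]
55 100 [455.41667116 341.71787721  61.93972495] ((455.67340087890625, 342.0862121582031), 12.28039836883545) 67.2723429761663
30 180 [454.63552354 339.86411852  53.58234963] ((455.5941162109375, 341.9111022949219), 16.793855667114258) 67.2723429761663
pin knob S [[-81.77508553  20.63472544 114.        ]]
pin collar/knob 2view [[-80.55148985  20.13655828 118.87474472]]
outA [[-46.33926574 152.15494618  46.        ]]
outB [[-76.66383229 152.53350966  46.        ]]
mid [[-59.7191072  124.63564693  46.        ]]
up [[-46.62649679 124.42245776  46.        ]]
lo [[-72.04942489 122.15280598  46.        ]]
-85 ............###...
-82 ###############...
-79 ###############...
-76 ###############...
-73 ###############...
-70 ###########.###...
-67 .##..##########...
-64 ........#######...
-61 ........#######...
-58 ........#######...
-55 ........######....
-52 ##############....
-49 ##############....
-46 ##############....
-43 ##############....
-40 ##############....
-37 .....#.....###....
-34 ............##....
-31 ............##....
-28 .............#....
-25 .............#....
-22 .............#....
wheel [[ 13.87664858 -80.07259795 132.        ]]
```

```bash
cat >> h.py <<'E'
def plan(n,target,yaw,start=None,y0=None):
    s=robot.get_state(); p=np.array(s["tool_pos"] if start is None else start); y=s["eef_rot"][2] if y0 is None else y0
    D=(np.array(target)-p)/n; dy=((yaw-y+180)%360-180)/n
    for i in range(n):
        a=np.radians(y+dy*i); print("[%.2f,%.2f,%.2f] wz %.2f"%((np.cos(a)*D[0]+np.sin(a)*D[1])/10,(np.sin(a)*D[0]-np.cos(a)*D[1])/10,-D[2]/10,-dy))
def st():
    s=robot.get_state(); print("t %.2f pos %s rpy %s F %s gap %.3f"%(s["time"],np.round(s["tool_pos"],1),np.round(s["eef_rot"],2),np.round(s["contact_force"],1),s["finger_gap"]),"S",np.round(toS(s["tool_pos"]),1))
E
python3 -c "
from h import *
plan(12,(455.8,342,170),83.2)"
```

```text
[-2.35,-1.28,0.50] wz 6.12
[-2.48,-1.03,0.50] wz 6.12
[-2.57,-0.76,0.50] wz 6.12
[-2.64,-0.48,0.50] wz 6.12
[-2.67,-0.20,0.50] wz 6.12
[-2.68,0.09,0.50] wz 6.12
[-2.65,0.38,0.50] wz 6.12
[-2.60,0.66,0.50] wz 6.12
[-2.51,0.93,0.50] wz 6.12
[-2.40,1.19,0.50] wz 6.12
[-2.26,1.44,0.50] wz 6.12
[-2.09,1.67,0.50] wz 6.12
```

```bash
python3 -m handwheel '[{"gripper":1,"offset":[-2.35,-1.28,0.5],"angular":[0,0,6.12]},{"gripper":1,"offset":[-2.48,-1.03,0.5],"angular":[0,0,6.12]},{"gripper":1,"offset":[-2.57,-0.76,0.5],"angular":[0,0,6.12]},{"gripper":1,"offset":[-2.64,-0.48,0.5],"angular":[0,0,6.12]},{"gripper":1,"offset":[-2.67,-0.2,0.5],"angular":[0,0,6.12]},{"gripper":1,"offset":[-2.68,0.09,0.5],"angular":[0,0,6.12]},{"gripper":1,"offset":[-2.65,0.38,0.5],"angular":[0,0,6.12]},{"gripper":1,"offset":[-2.6,0.66,0.5],"angular":[0,0,6.12]}]' 25 
python3 -m handwheel '[{"gripper":1,"offset":[-2.51,0.93,0.5],"angular":[0,0,6.12]},{"gripper":1,"offset":[-2.4,1.19,0.5],"angular":[0,0,6.12]},{"gripper":1,"offset":[-2.26,1.44,0.5],"angular":[0,0,6.12]},{"gripper":1,"offset":[-2.09,1.67,0.5],"angular":[0,0,6.12]},{"gripper":1,"offset":[0,0,0],"angular":[0,0,0]}]'
python3 - <<'E'
from h import *
st()
p,d=robot.camera("wrist"); cv2.imwrite("pics/w1.png",p); np.save("pics/w1.npy",d); print(robot.get_calibration("wrist"))
E
```

```text
time: 0.77
tool_pos: [390.4, 425.8, 190.5]
eef_rot: [-179.9, 0.0, 107.3]
contact_force: [0.3, -0.6, -0.9]
finger_gap: 1.002
time: 1.18
tool_pos: [459.7, 334.9, 169.9]
eef_rot: [179.9, 0.3, 82.4]
contact_force: [0.1, -1.0, -0.7]
finger_gap: 0.998
t 1.18 pos [459.7 334.9 169.9] rpy [179.92   0.33  82.4 ] F [ 0.1 -1.  -0.7] gap 0.998 S [[-161.   253.2  169.9]]
{'intrinsics': array([[315.81982967,   0.        , 274.35923804],
       [  0.        , 315.81982967, 205.00935047],
       [  0.        ,   0.        ,   1.        ]]), 'R': array([[ 9.92112192e-01, -1.25352183e-01,  4.78116832e-04],
       [-1.18828386e-01, -9.39250769e-01,  3.22005913e-01],
       [-3.99150725e-02, -3.19522806e-01, -9.46737537e-01]]), 't': array([-411.90673108,  350.47365885,  448.608851  ])}
```

View pics/w1.png

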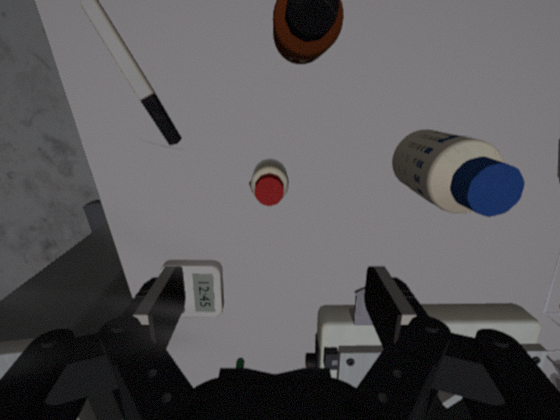

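Run:
```python
from h import *
st()
p=cv2.imread("pics/w1.png"); d=np.load("pics/w1.npy"); cal=robot.get_calibration("wrist")
b,g,r=[p[150:230,230:310,i].astype(int) for i in range(3)]
m=((r-g>60)&(r-b>60)).astype(np.uint8)
n,l,S,cn=cv2.connectedComponentsWithStats(m); k=1+S[1:,4].argmax(); print(S[k],cn[k])
print(onplane(cal,[cn[k]+[230,150]],60))
P=cloud(cal,d)[140:220,240:300].reshape(-1,3)
P=P[(P[:,2]>5)&(P[:,2]<70)]; q=P[P[:,2]>57]; print(len(q),cv2.minEnclosingCircle(q[:,:2].astype(np.float32)),q[:,2].mean())
for z in range(8,66,3):
    k=abs(P[:,2]-z)<1.5; 
    if k.sum()>2: print(z,k.sum(),"x",np.round(P[k,0].min(),1),np.round(P[k,0].max(),1), "w",np.round(np.ptp(P[k,0]),1))
crop(p,230,140,80,80,8,"w1c.png")
```

```text
t 1.23 pos [457.9 338.1 170.3] rpy [-180.      0.2    82.74] F [-0.1  0.8  0.1] gap 0.998 S [[-163.2  256.3  170.3]]
[ 25  27  28  28 604] [38.62417219 40.74503311]
[[454.42746836 348.82908118  60.        ]]
685 ((454.2901306152344, 347.9574279785156), 12.546117782592773) 61.660488515244765
8 18 x 448.0 470.4 w 22.4
11 19 x 440.4 471.0 w 30.6
14 16 x 444.1 468.7 w 24.6
17 21 x 442.1 470.2 w 28.1
20 18 x 441.1 471.4 w 30.3
23 19 x 440.1 470.0 w 29.9
26 27 x 436.6 470.6 w 34.1
29 20 x 436.5 471.2 w 34.7
32 30 x 436.1 471.6 w 35.5
35 24 x 436.2 470.3 w 34.2
38 35 x 437.7 471.4 w 33.7
41 95 x 438.0 471.3 w 33.2
44 178 x 438.6 470.4 w 31.7
47 92 x 440.1 468.3 w 28.2
50 28 x 443.1 466.9 w 23.8
53 27 x 443.3 466.8 w 23.5
56 27 x 443.5 466.7 w 23.3
59 50 x 443.6 466.6 w 23.0
62 619 x 442.7 466.6 w 23.8
65 11 x 445.2 465.3 w 20.0
```

View pics/w1c.png

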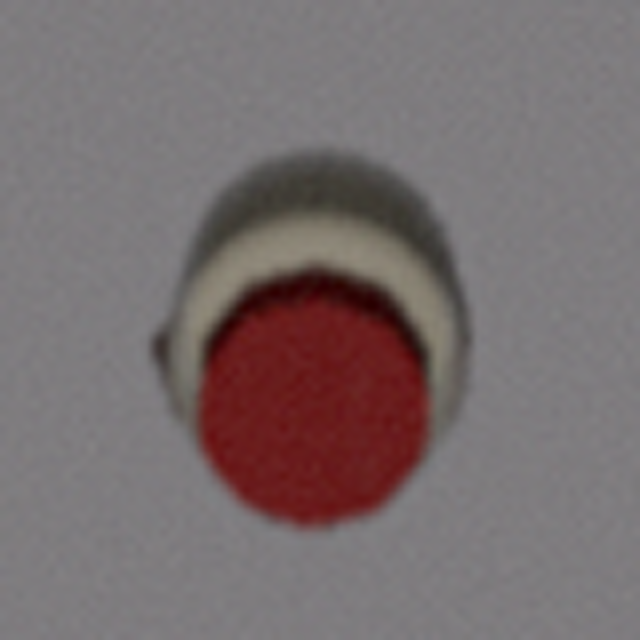

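```bash
python3 -m handwheel '[{"gripper":1,"offset":[0,0,2],"angular":[0,0,0]},{"gripper":1,"offset":[0,0,3],"angular":[0,0,0]},{"gripper":1,"offset":[0,0,2],"angular":[0,0,0]},{"gripper":1,"offset":[0,0,0],"angular":[0,0,0]},{"gripper":1,"offset":[0,0,0],"angular":[0,0,0]},{"gripper":1,"offset":[0,0,0],"angular":[0,0,0]}]'
python3 - <<'E'
from h import *
st(); cal=robot.get_calibration("wrist"); p,d=robot.camera("wrist"); cv2.imwrite("pics/w2.png",p); st()
b,g,r=[p[...,i].astype(int) for i in range(3)]
m=((r-g>60)&(r-b>60)).astype(np.uint8)
n,l,S,cn=cv2.connectedComponentsWithStats(m); k=1+S[1:,4].argmax(); print(S[k],cn[k])
print(onplane(cal,[cn[k]],61))
P=cloud(cal,d).reshape(-1,3); q=P[(P[:,2]>57)&(P[:,2]<66)&(np.hypot(P[:,0]-455,P[:,1]-343)<20)]; print(cv2.minEnclosingCircle(q[:,:2].astype(np.float32)))
q=P[(P[:,2]>28)&(P[:,2]<42)&(np.hypot(P[:,0]-455,P[:,1]-343)<30)]; print(q[:,0].min(),q[:,0].max())
E
```

```text
time: 1.73
tool_pos: [456.1, 344.1, 102.3]
eef_rot: [180.0, -0.1, 83.2]
contact_force: [-0.6, 0.6, -0.0]
finger_gap: 1.004
t 1.73 pos [456.1 344.1 102.3] rpy [ 1.7995e+02 -8.0000e-02  8.3240e+01] F [-0.6  0.6 -0. ] gap 1.004 S [[-165.7  262.   102.3]]
t 1.78 pos [456.7 344.3 102.9] rpy [ 1.799e+02 -1.400e-01  8.321e+01] F [ 0.1 -0.5 -0.4] gap 0.996 S [[-165.1  262.2  102.9]]
[257 218  36  34 979] [274.52911134 234.55975485]
[[456.43978509 345.73709989  61.        ]]
((456.4681091308594, 345.0798034667969), 12.687041282653809)
438.02581482960125 473.6141166140357
```

View pics/w2.png

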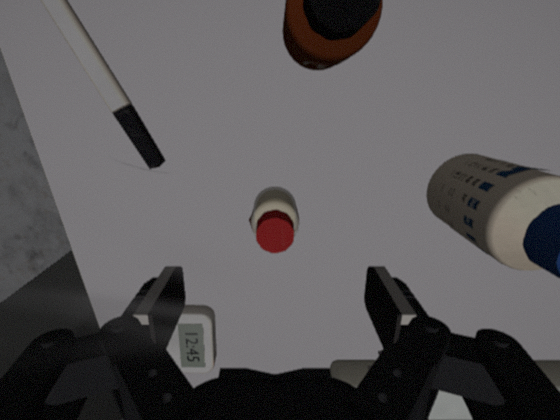

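```bash
python3 -m handwheel '[{"gripper":1,"offset":[0,0,2.2],"angular":[0,0,0]},{"gripper":1,"offset":[0,0,3],"angular":[0,0,0]},{"gripper":0.4,"offset":[0,0,2.0],"angular":[0,0,0]},{"gripper":-0.1,"offset":[0,0,0],"angular":[0,0,0]},{"gripper":-1,"offset":[0,0,0],"angular":[0,0,0]},{"gripper":-1,"offset":[0,0,0],"angular":[0,0,0]},{"gripper":-1,"offset":[0,0,0],"angular":[0,0,0]},{"gripper":-1,"offset":[0,0,0],"angular":[0,0,0]}]' 25
python3 -c "
from h import *
st()"
```

```text
time: 2.45
tool_pos: [457.7, 344.2, 31.6]
eef_rot: [179.8, -0.2, 83.1]
contact_force: [-1.5, 0.1, 3.0]
finger_gap: 0.389
t 2.45 pos [457.7 344.2  31.6] rpy [179.83  -0.21  83.14] F [-1.5  0.1  3. ] gap 0.389 S [[-164.1  262.3   31.6]]
```

```bash
python3 -m handwheel '[{"gripper":-1,"offset":[0,0,-0.5],"angular":[0,0,0]},{"gripper":-1,"offset":[0,0,-2],"angular":[0,0,0]},{"gripper":-1,"offset":[0,0,-3],"angular":[0,0,0]},{"gripper":-1,"offset":[-1,1,-3],"angular":[0,0,0]},{"gripper":-1,"offset":[-2.4,2,-2],"angular":[0,0,0]},{"gripper":-1,"offset":[-2.7,2.3,-1.5],"angular":[0,0,0]},{"gripper":-1,"offset":[-2.7,2.3,0],"angular":[0,0,0]},{"gripper":-1,"offset":[-2.7,2.3,0],"angular":[0,0,0]}]' 30
python3 -m handwheel '[{"gripper":-1,"offset":[-2.7,2.3,0],"angular":[0,0,0]},{"gripper":-1,"offset":[-2.7,2.3,0],"angular":[0,0,0]},{"gripper":-1,"offset":[-2.3,2,0],"angular":[0,0,0]},{"gripper":-1,"offset":[-2,1.4,0],"angular":[0,0,0]},{"gripper":-1,"offset":[0,0,0],"angular":[0,0,0]},{"gripper":-1,"offset":[0,0,0],"angular":[0,0,0]},{"gripper":-1,"offset":[0,0,0],"angular":[0,0,0]}]'
python3 - <<'E'
from h import *
st(); cal=robot.get_calibration("wrist"); p,d=robot.camera("wrist"); cv2.imwrite("pics/w3.png",p); np.save("pics/w3.npy",d); st()
p,d=robot.camera("scene"); crop(p,270,120,190,190,4,"s3.png")
E
```

```text
time: 3.12
tool_pos: [542.4, 216.3, 152.2]
eef_rot: [179.8, -0.2, 83.2]
contact_force: [0.3, 1.2, -1.2]
finger_gap: 0.391
time: 3.7
tool_pos: [608.0, 111.7, 149.5]
eef_rot: [-180.0, -0.1, 83.1]
contact_force: [0.9, 0.2, 0.0]
finger_gap: 0.389
t 3.70 pos [608.  111.7 149.5] rpy [-1.7997e+02 -6.0000e-02  8.3150e+01] F [0.9 0.2 0. ] gap 0.389 S [[ 12.6  49.1 149.5]]
t 3.75 pos [607.6 112.8 149.4] rpy [-1.7995e+02 -8.0000e-02  8.3250e+01] F [ 0.3  0.6 -1.2] gap 0.386 S [[ 12.1  50.2 149.4]]
```

View pics/w3.png

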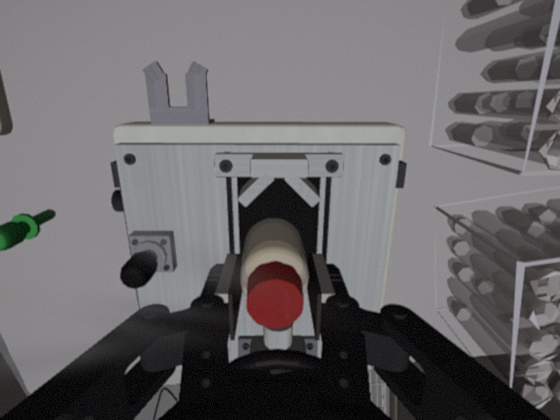

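View pics/s3.png

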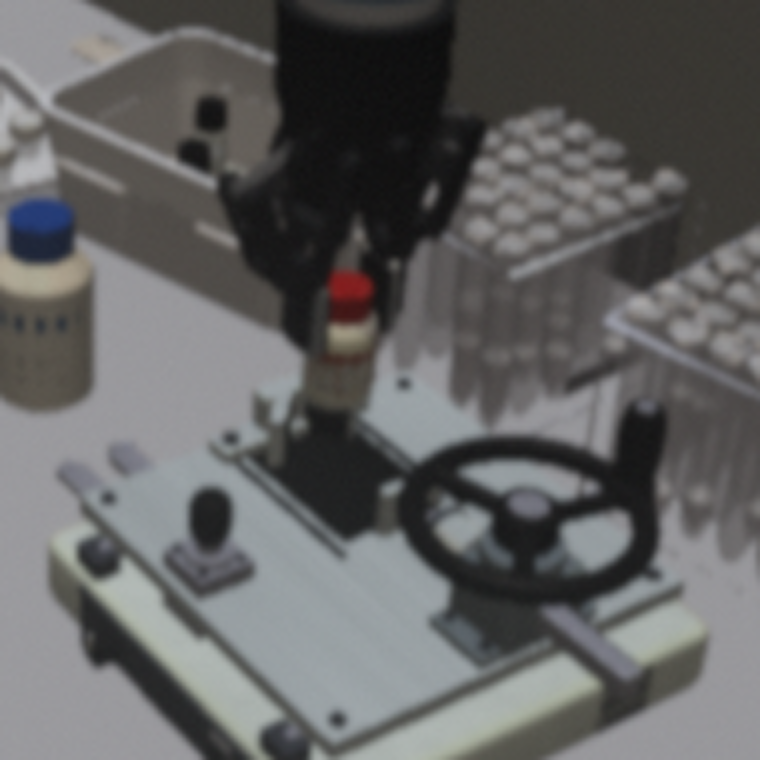

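Run:
```python
from h import *
p=cv2.imread("pics/w3.png");d=np.load("pics/w3.npy");cal=robot.get_calibration("wrist")
P=cloud(cal,d).reshape(-1,3);P=P[d.ravel()>0];S=toS(P)
q=S[(S[:,2]>94)&(S[:,2]<106)&(S[:,1]>60)&(S[:,1]<110)&(abs(S[:,0]-15)<45)]
for x in range(45,-20,-2):
    k=abs(q[:,0]-x)<1
    if k.any(): print(x,"ymin %.1f ymax %.1f z %.1f n %d"%(q[k,1].min(),q[k,1].max(),np.median(q[k,2]),k.sum()))
print("platform z",np.median(S[(abs(S[:,2]-70)<6),2]))
# edges
for nm,px,z in(("notch L",(169,108),46),("notch R",(186,108),46),("in mid",(178,107),46),("tipL",(152,66),46),("tipR",(201,66),46),("knobtop",(137,270),114),("collarblock ctr",(152,251),80)):
    print(nm,np.round(toS(onplane(cal,[px],z)),1))
crop(p,130,50,220,240,3,"w3c.png")
```

```text
41 ymin 71.4 ymax 74.0 z 98.5 n 7
39 ymin 69.3 ymax 75.9 z 98.8 n 27
37 ymin 68.1 ymax 77.8 z 99.1 n 45
35 ymin 68.3 ymax 79.9 z 99.2 n 54
33 ymin 69.2 ymax 97.9 z 98.9 n 71
31 ymin 71.8 ymax 98.5 z 99.1 n 121
29 ymin 73.6 ymax 98.6 z 99.2 n 127
27 ymin 75.5 ymax 98.5 z 99.1 n 114
25 ymin 77.1 ymax 98.6 z 99.4 n 110
23 ymin 79.2 ymax 98.5 z 99.1 n 103
21 ymin 81.2 ymax 98.5 z 99.1 n 89
19 ymin 83.6 ymax 98.6 z 99.3 n 73
17 ymin 86.3 ymax 98.5 z 99.3 n 61
15 ymin 86.4 ymax 98.5 z 99.2 n 71
13 ymin 86.5 ymax 98.5 z 99.2 n 72
11 ymin 83.9 ymax 98.5 z 99.0 n 68
9 ymin 82.1 ymax 98.6 z 99.1 n 78
7 ymin 79.8 ymax 98.4 z 99.3 n 88
5 ymin 78.1 ymax 98.5 z 99.2 n 123
3 ymin 75.5 ymax 98.5 z 99.4 n 112
1 ymin 73.3 ymax 98.5 z 99.2 n 119
-1 ymin 71.3 ymax 98.4 z 99.0 n 123
-3 ymin 69.5 ymax 98.5 z 98.9 n 100
-5 ymin 67.8 ymax 80.8 z 99.0 n 58
-7 ymin 67.8 ymax 78.7 z 99.2 n 51
-9 ymin 68.7 ymax 77.1 z 99.0 n 36
-11 ymin 71.1 ymax 74.7 z 98.8 n 18
platform z 69.41790223747239
notch L [[-66.7 127.   46. ]]
notch R [[-54. 127.  46.]]
in mid [[-59.9 127.7  46. ]]
tipL [[-75.8 155.6  46. ]]
tipR [[-40.8 155.7  46. ]]
knobtop [[-75.5  30.1 114. ]]
collarblock ctr [[-78.9  26.3  80. ]]
```

View pics/w3c.png

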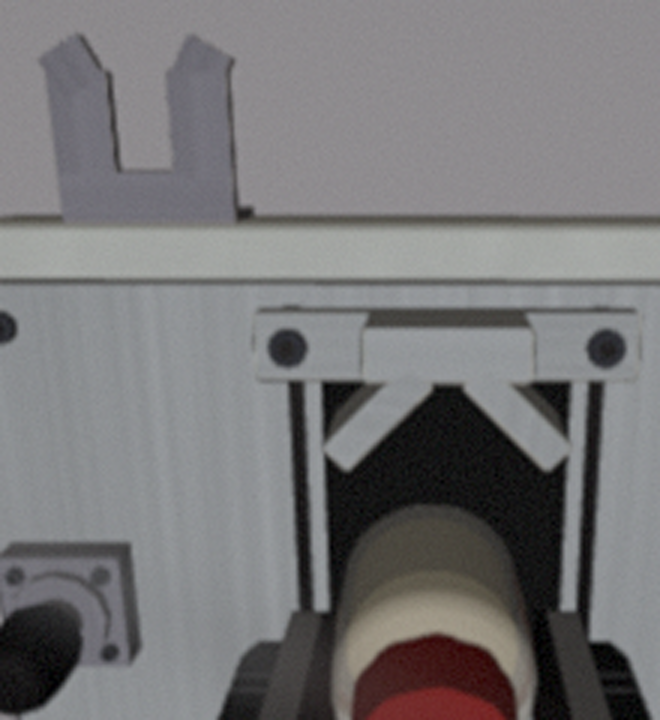

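Run:
```python
from h import *
p=cv2.imread("pics/w3.png");d=np.load("pics/w3.npy");cal=robot.get_calibration("wrist")
P=cloud(cal,d); S=toS(P.reshape(-1,3)).reshape(*d.shape,3)
b,g,r=[p[...,i].astype(int) for i in range(3)]
m=((r-g>50)&(r-b>50)&(d>0)).astype(np.uint8); ys,xs=np.nonzero(m); print(xs.min(),xs.max(),ys.min(),ys.max())
q=S[m>0]; print(np.percentile(q[:,2],[5,50,90,99])); top=q[q[:,2]>np.percentile(q[:,2],90)-3]
print("cap top",cv2.minEnclosingCircle(top[:,:2].astype(np.float32)),top[:,2].mean())
# body points
w=S[230:300,235:320].reshape(-1,3); w=w[(w[:,2]>120)&(w[:,2]<160)&(abs(w[:,0]-12)<19)]
print("body ymax",np.percentile(w[:,1],98),w[:,0].min(),w[:,0].max())
```

```text
247 302 279 328
[178.09617629 179.1479505  179.81227641 180.4213725 ]
cap top ((12.09339427947998, 51.7824821472168), 12.218165397644043) 179.11294618935545
body ymax 68.03844046220985 -6.929316304344232 30.944309792418718
```

```bash
python3 -m handwheel '[{"gripper":-1,"offset":[0,0.27,1],"angular":[0,0,0]},{"gripper":-1,"offset":[0,0,2],"angular":[0,0,0]},{"gripper":-1,"offset":[0,0,1.2],"angular":[0,0,0]},{"gripper":-1,"offset":[0,0,0.2],"angular":[0,0,0]},{"gripper":-1,"offset":[0,0,0],"angular":[0,0,0]},{"gripper":-1,"offset":[0,0,0],"angular":[0,0,0]}]'
python3 -c "
from h import *
st()"
```

```text
time: 4.3
tool_pos: [610.5, 111.2, 104.5]
eef_rot: [-179.9, 0.0, 83.2]
contact_force: [0.4, -0.2, -0.5]
finger_gap: 0.386
t 4.30 pos [610.5 111.2 104.5] rpy [-1.7993e+02  3.0000e-02  8.3200e+01] F [ 0.4 -0.2 -0.5] gap 0.386 S [[ 15.1  48.9 104.5]]
```

```bash
python3 -m handwheel '[{"gripper":-1,"offset":[0.3,0,0],"angular":[0,0,0]},{"gripper":-1,"offset":[0.2,0,0],"angular":[0,0,0]},{"gripper":-1,"offset":[0.1,0,0],"angular":[0,0,0]},{"gripper":-1,"offset":[0,0,0],"angular":[0,0,0]}]'
python3 - <<'E'
from h import *
st(); p,d=robot.camera("wrist"); cv2.imwrite("pics/w4.png",p); st()
p,d=robot.camera("scene"); crop(p,310,160,110,90,6,"s4.png")
E
```

```text
time: 4.63
tool_pos: [611.9, 117.4, 105.4]
eef_rot: [180.0, -0.0, 83.2]
contact_force: [0.2, 0.2, -0.4]
finger_gap: 0.385
t 4.63 pos [611.9 117.4 105.4] rpy [ 1.7998e+02 -3.0000e-02  8.3200e+01] F [ 0.2  0.2 -0.4] gap 0.385 S [[ 15.8  55.2 105.4]]
t 4.68 pos [611.9 117.  105.4] rpy [ 1.7999e+02 -1.0000e-02  8.3180e+01] F [-0.9 -0.5 -0.2] gap 0.391 S [[ 15.8  54.9 105.4]]
```

View pics/w4.png

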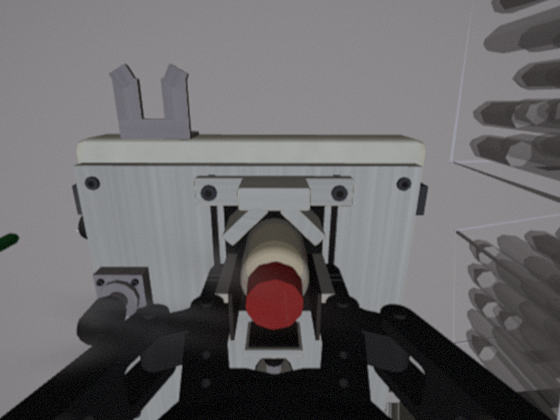

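View pics/s4.png

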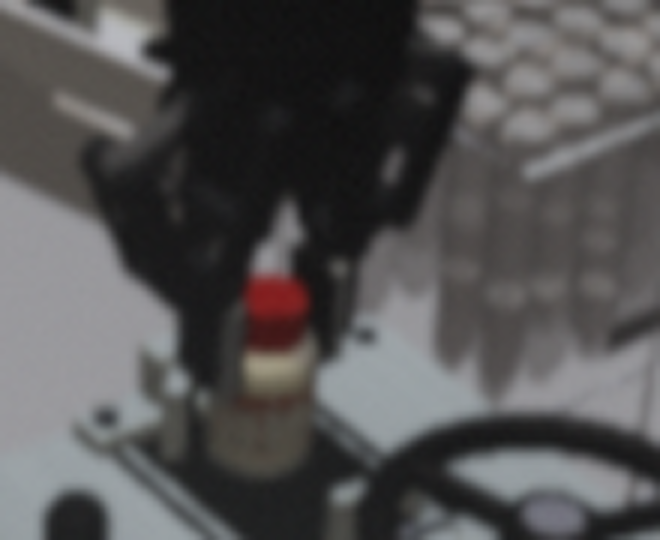

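```bash
python3 -m handwheel '[{"gripper":-1,"offset":[0.15,0,0],"angular":[0,0,0]},{"gripper":-1,"offset":[0.15,0,0],"angular":[0,0,0]},{"gripper":-1,"offset":[0,0,0],"angular":[0,0,0]}]'; python3 -c "
from h import *
st()"
python3 -m handwheel '[{"gripper":-1,"offset":[0.1,0,0],"angular":[0,0,0]},{"gripper":-1,"offset":[0.1,0,0],"angular":[0,0,0]},{"gripper":-1,"offset":[0,0,0],"angular":[0,0,0]}]'; python3 -c "
from h import *
st()"
```

```text
time: 4.98
tool_pos: [612.1, 120.1, 105.3]
eef_rot: [180.0, -0.0, 83.2]
contact_force: [-0.3, -0.6, -1.3]
finger_gap: 0.387
t 4.98 pos [612.1 120.1 105.3] rpy [ 1.800e+02 -2.000e-02  8.316e+01] F [-0.3 -0.6 -1.3] gap 0.387 S [[ 15.7  57.9 105.3]]
time: 5.23
tool_pos: [612.3, 121.9, 105.3]
eef_rot: [-180.0, -0.0, 83.2]
contact_force: [-0.6, 0.1, -0.1]
finger_gap: 0.387
t 5.23 pos [612.3 121.9 105.3] rpy [-1.800e+02 -1.000e-02  8.316e+01] F [-0.6  0.1 -0.1] gap 0.387 S [[ 15.7  59.8 105.3]]
```

```bash
python3 -m handwheel '[{"gripper":-1,"offset":[0.1,0,0],"angular":[0,0,0]},{"gripper":-1,"offset":[0.1,0,0],"angular":[0,0,0]},{"gripper":-1,"offset":[0,0,0],"angular":[0,0,0]}]'; python3 -c "
from h import *
st()"
python3 -m handwheel '[{"gripper":-1,"offset":[0.1,0,0],"angular":[0,0,0]},{"gripper":-1,"offset":[0,0,0],"angular":[0,0,0]}]'; python3 -c "
from h import *
st()
p,d=robot.camera('wrist'); crop(p,180,150,200,200,4,'w5.png')
"
```

```text
time: 5.48
tool_pos: [612.6, 123.9, 105.2]
eef_rot: [-180.0, -0.0, 83.2]
contact_force: [-1.2, 0.3, -0.6]
finger_gap: 0.386
t 5.48 pos [612.6 123.9 105.2] rpy [-1.7999e+02 -1.0000e-02  8.3160e+01] F [-1.2  0.3 -0.6] gap 0.386 S [[ 15.7  61.8 105.2]]
time: 5.65
tool_pos: [612.6, 124.5, 105.2]
eef_rot: [-180.0, 0.0, 83.1]
contact_force: [-0.7, 0.2, -0.2]
finger_gap: 0.391
t 5.65 pos [612.6 124.5 105.2] rpy [-1.7999e+02  2.0000e-02  8.3150e+01] F [-0.7  0.2 -0.2] gap 0.391 S [[ 15.7  62.3 105.2]]
```

View pics/w5.png

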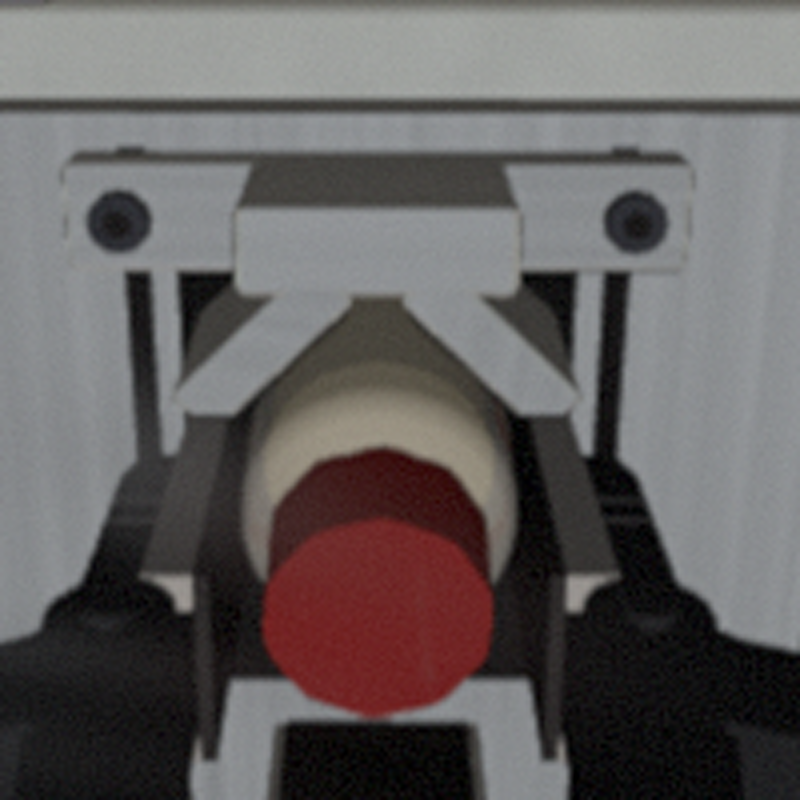

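```bash
python3 -m handwheel '[{"gripper":-1,"offset":[0.1,0,0],"angular":[0,0,0]},{"gripper":-1,"offset":[0,0,0],"angular":[0,0,0]}]'; python3 -c "
from h import *
st()"
python3 -m handwheel '[{"gripper":-1,"offset":[0.1,0,0],"angular":[0,0,0]},{"gripper":-1,"offset":[0,0,0],"angular":[0,0,0]}]'; python3 -c "
from h import *
st()
"
```

```text
time: 5.87
tool_pos: [612.5, 124.7, 105.2]
eef_rot: [-180.0, 0.1, 83.1]
contact_force: [-1.3, -1.4, -0.1]
finger_gap: 0.387
t 5.87 pos [612.5 124.7 105.2] rpy [-1.7996e+02  6.0000e-02  8.3120e+01] F [-1.3 -1.4 -0.1] gap 0.387 S [[ 15.6  62.6 105.2]]
time: 6.03
tool_pos: [612.5, 124.9, 105.2]
eef_rot: [-179.9, 0.1, 83.1]
contact_force: [-2.3, -2.9, 1.1]
finger_gap: 0.387
t 6.03 pos [612.5 124.9 105.2] rpy [-1.7994e+02  1.2000e-01  8.3090e+01] F [-2.3 -2.9  1.1] gap 0.387 S [[ 15.5  62.8 105.2]]
```

```bash
python3 -m handwheel '[{"gripper":-1,"offset":[0,-0.05,0.1],"angular":[0,0,0]},{"gripper":-1,"offset":[0,0,0.1],"angular":[0,0,0]},{"gripper":-1,"offset":[0,0,0],"angular":[0,0,0]}]'; python3 -c "
from h import *
st()"
```

```text
time: 6.28
tool_pos: [612.4, 125.1, 103.5]
eef_rot: [-180.0, 0.1, 83.1]
contact_force: [-2.4, -3.8, 3.2]
finger_gap: 0.389
t 6.28 pos [612.4 125.1 103.5] rpy [-1.7999e+02  8.0000e-02  8.3080e+01] F [-2.4 -3.8  3.2] gap 0.389 S [[ 15.4  62.9 103.5]]
```

```bash
python3 -m handwheel '[{"gripper":0.1,"offset":[0,0,0],"angular":[0,0,0]},{"gripper":0.3,"offset":[0,0,0],"angular":[0,0,0]},{"gripper":0.5,"offset":[0,0,0],"angular":[0,0,0]},{"gripper":0.5,"offset":[0,0,0],"angular":[0,0,0]},{"gripper":0.5,"offset":[0,0,-1.5],"angular":[0,0,0]},{"gripper":0.5,"offset":[0,0,-3],"angular":[0,0,0]},{"gripper":0.5,"offset":[0,0,-3.5],"angular":[0,0,0]},{"gripper":0.5,"offset":[0,0,-3],"angular":[0,0,0]}]'
python3 - <<'E'
from h import *
st(); p,d=robot.camera("wrist"); cv2.imwrite("pics/w6.png",p); np.save("pics/w6.npy",d)
p,d=robot.camera("scene"); crop(p,270,160,190,140,4,"s6.png")
st()
E
```

```text
time: 6.95
tool_pos: [612.5, 127.5, 214.7]
eef_rot: [180.0, -0.0, 83.2]
contact_force: [0.9, 0.1, 0.1]
finger_gap: 0.756
t 6.95 pos [612.5 127.5 214.7] rpy [ 1.7998e+02 -4.0000e-02  8.3190e+01] F [0.9 0.1 0.1] gap 0.756 S [[ 15.2  65.3 214.7]]
t 7.05 pos [617.2 128.  220.3] rpy [179.3   -0.36  83.18] F [ 0.8 -0.3  0.2] gap 0.747 S [[ 19.8  66.4 220.3]]
```

View pics/w6.png

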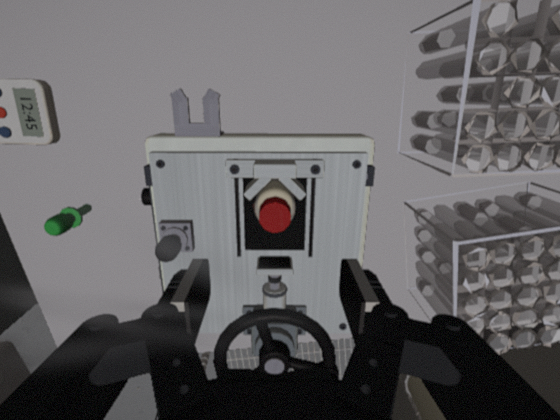

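View pics/s6.png

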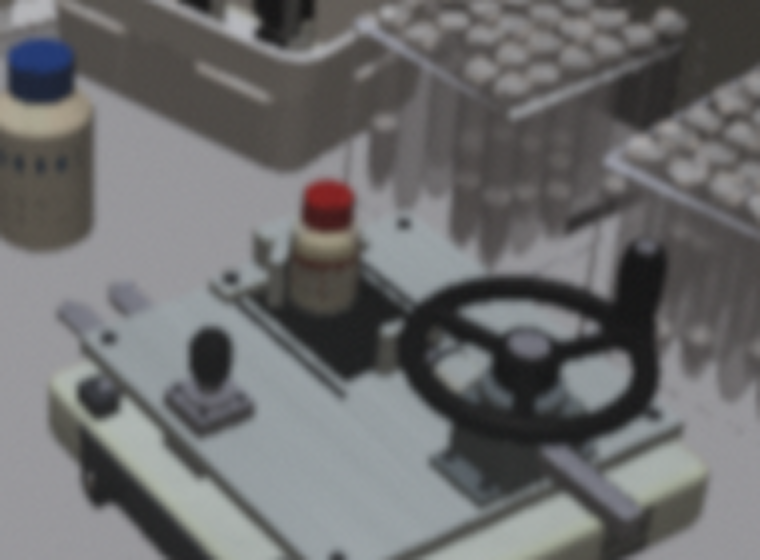

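```bash
python3 -m handwheel '[{"gripper":0.5,"offset":[-2,0.6,0],"angular":[0,0,0]},{"gripper":0.5,"offset":[-3.3,1,0],"angular":[0,0,0]},{"gripper":0.5,"offset":[-3.6,1.1,0],"angular":[0,0,0]},{"gripper":0.3,"offset":[-3.5,1.1,0],"angular":[0,0,0]},{"gripper":0.3,"offset":[-2,0.7,0],"angular":[0,0,0]},{"gripper":0.3,"offset":[-1,0.3,0],"angular":[0,0,0]},{"gripper":0.3,"offset":[0,0,0],"angular":[0,0,0]},{"gripper":0.3,"offset":[0,0,0],"angular":[0,0,0]}]'
python3 - <<'E'
from h import *
st();cal=robot.get_calibration("wrist"); p,d=robot.camera("wrist"); cv2.imwrite("pics/w7.png",p); np.save("pics/w7.npy",d)
import pickle; pickle.dump(cal,open("pics/w7.pkl","wb")); st()
E
```

```text
time: 7.72
tool_pos: [641.6, -30.5, 212.7]
eef_rot: [-179.9, -0.1, 83.2]
contact_force: [-0.4, 0.1, -0.3]
finger_gap: 0.651
t 7.72 pos [641.6 -30.5 212.7] rpy [-1.7994e+02 -9.0000e-02  8.3170e+01] F [-0.4  0.1 -0.3] gap 0.651 S [[ 62.7 -88.1 212.7]]
t 7.77 pos [641.6 -28.9 212.6] rpy [-1.7993e+02 -1.2000e-01  8.3310e+01] F [-0.3 -0.4 -0.9] gap 0.650 S [[ 62.6 -86.5 212.6]]
```

View pics/w7.png

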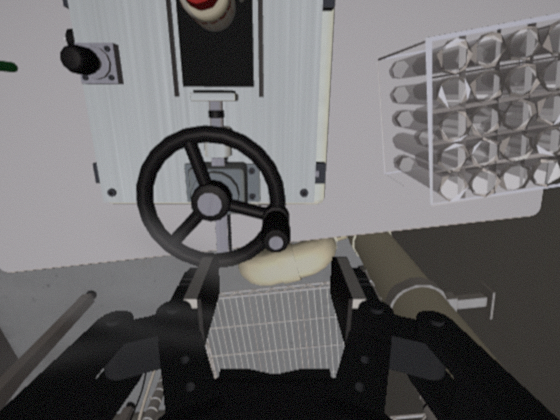

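Run:
```python
from h import *; import pickle
p=cv2.imread("pics/w7.png");d=np.load("pics/w7.npy");cal=pickle.load(open("pics/w7.pkl","rb"))
print("hub",onplane(cal,[(211,202)],136.5),bydepth(cal,[(211,202)],d)); print("crank",onplane(cal,[(276,241)],175),bydepth(cal,[(276,241)],d))
P=cloud(cal,d).reshape(-1,3); q=P[(P[:,2]>167)&(P[:,2]<182)&(np.hypot(P[:,0]-642,P[:,1]+31)<25)]
print("crank cloud",len(q),cv2.minEnclosingCircle(q[:,:2].astype(np.float32)),q[:,2].mean())
q=P[(P[:,2]>128)&(P[:,2]<141)&(np.hypot(P[:,0]-595,P[:,1]+15)<70)]
A=q[np.hypot(q[:,0]-595,q[:,1]+15)>40]; print("rim",len(A),cv2.minEnclosingCircle(A[:,:2].astype(np.float32)),A[:,2].mean())
M=np.c_[2*A[:,:2],np.ones(len(A))]; s=np.linalg.lstsq(M,(A[:,:2]**2).sum(1),rcond=None)[0]; print(s[:2],np.sqrt(s[2]+s[:2]@s[:2]))
crop(p,130,80,160,190,4,"w7c.png")
```

```text
hub [[597.17146491 -13.24575785 136.5       ]] [[597.01095046 -13.43784814 135.85312758]]
crank [[642.39501394 -31.81414427 175.        ]] [[642.43735052 -31.41999885 175.8498955 ]]
crank cloud 679 ((642.1228637695312, -32.38548278808594), 9.654094696044922) 173.39549778333145
rim 6094 ((597.71533203125, -15.479454040527344), 57.85506057739258) 133.19246078119144
[596.30879425 -13.92332223] 48.99750490203928
```

View pics/w7c.png

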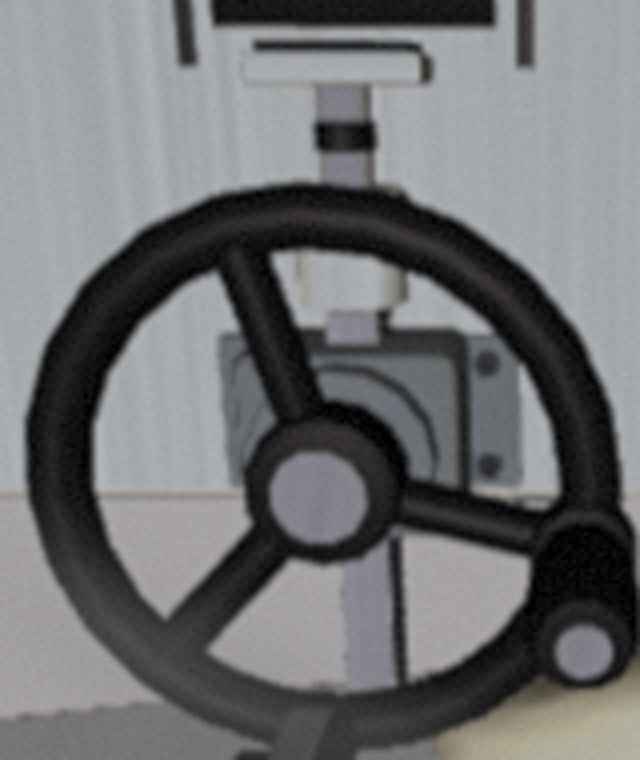

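```bash
python3 -m handwheel '[{"gripper":0.3,"offset":[-0.2,0.1,2],"angular":[0,0,0]},{"gripper":0.2,"offset":[0,0,2.5],"angular":[0,0,0]},{"gripper":0,"offset":[0,0,2],"angular":[0,0,0]},{"gripper":0,"offset":[0,0,0.5],"angular":[0,0,0]},{"gripper":-0.2,"offset":[0,0,0],"angular":[0,0,0]},{"gripper":-0.4,"offset":[0,0,0],"angular":[0,0,0]}]' 60
python3 -c "
from h import *
st()"
```

```text
time: 8.27
tool_pos: [642.9, -32.0, 143.6]
eef_rot: [180.0, -0.0, 83.3]
contact_force: [0.8, -0.5, 0.3]
finger_gap: 0.298
t 8.27 pos [642.9 -32.  143.6] rpy [ 1.7999e+02 -5.0000e-02  8.3310e+01] F [ 0.8 -0.5  0.3] gap 0.298 S [[ 64.2 -89.4 143.6]]
```

```bash
python3 -m handwheel '[{"gripper":-1,"offset":[0,0,0],"angular":[0,0,0]},{"gripper":-1,"offset":[0,0,0],"angular":[0,0,0]},{"gripper":-1,"offset":[0,0,0],"angular":[0,0,0]}]' 60
python3 - <<'E'
from h import *
st()
# circle rows: theta from th0 by step
th0=15.
for i in range(0,37):
    a=np.radians(th0+20*i); b=np.radians(th0+20*(i+1))
    print("%d [%.2f,%.2f]"%(th0+20*i,5*(-np.sin(b)+np.sin(a)),5*(np.cos(b)-np.cos(a))),end="  ")
    if i>17: break
E
```

```text
time: 8.52
tool_pos: [643.0, -32.7, 144.6]
eef_rot: [179.9, -0.1, 83.2]
contact_force: [-1.7, 2.2, 2.2]
finger_gap: 0.213
t 8.52 pos [643.  -32.7 144.6] rpy [ 1.7995e+02 -1.3000e-01  8.3190e+01] F [-1.7  2.2  2.2] gap 0.213 S [[ 64.4 -90.1 144.6]]
15 [-1.57,-0.73]  35 [-1.23,-1.23]  55 [-0.73,-1.57]  75 [-0.15,-1.73]  95 [0.45,-1.68]  115 [1.00,-1.42]  135 [1.42,-1.00]  155 [1.68,-0.45]  175 [1.73,0.15]  195 [1.57,0.73]  215 [1.23,1.23]  235 [0.73,1.57]  255 [0.15,1.73]  275 [-0.45,1.68]  295 [-1.00,1.42]  315 [-1.42,1.00]  335 [-1.68,0.45]  355 [-1.73,-0.15]  375 [-1.57,-0.73]
```

```bash
python3 - <<'E'
import numpy as np
for i in range(36):
    a=np.radians(15+10*i); b=np.radians(25+10*i)
    print("%d [%.2f,%.2f]"%(15+10*i,5*(-np.sin(b)+np.sin(a)),5*(np.cos(b)-np.cos(a))),end="\n" if i%8==7 else "  ")
E
python3 -m handwheel '[{"gripper":-1,"offset":[-0.82,-0.3,0],"angular":[0,0,0]},{"gripper":-1,"offset":[-0.75,-0.44,0],"angular":[0,0,0]},{"gripper":-1,"offset":[-0.67,-0.56,0],"angular":[0,0,0]},{"gripper":-1,"offset":[-0.56,-0.67,0],"angular":[0,0,0]}]'
python3 -c "
from h import *
st()"
```

```text
15 [-0.82,-0.30]  25 [-0.75,-0.44]  35 [-0.67,-0.56]  45 [-0.56,-0.67]  55 [-0.44,-0.75]  65 [-0.30,-0.82]  75 [-0.15,-0.86]  85 [0.00,-0.87]
95 [0.15,-0.86]  105 [0.30,-0.82]  115 [0.44,-0.75]  125 [0.56,-0.67]  135 [0.67,-0.56]  145 [0.75,-0.44]  155 [0.82,-0.30]  165 [0.86,-0.15]
175 [0.87,0.00]  185 [0.86,0.15]  195 [0.82,0.30]  205 [0.75,0.44]  215 [0.67,0.56]  225 [0.56,0.67]  235 [0.44,0.75]  245 [0.30,0.82]
255 [0.15,0.86]  265 [0.00,0.87]  275 [-0.15,0.86]  285 [-0.30,0.82]  295 [-0.44,0.75]  305 [-0.56,0.67]  315 [-0.67,0.56]  325 [-0.75,0.44]
335 [-0.82,0.30]  345 [-0.86,0.15]  355 [-0.87,0.00]  365 [-0.86,-0.15]  time: 8.85
tool_pos: [622.7, -57.1, 144.6]
eef_rot: [179.6, -0.2, 83.3]
contact_force: [3.8, 5.3, -1.3]
finger_gap: 0.217
t 8.85 pos [622.7 -57.1 144.6] rpy [179.61  -0.21  83.26] F [ 3.8  5.3 -1.3] gap 0.217 S [[  47.1 -116.8  144.6]]
```

```bash
python3 -m handwheel '[{"gripper":-1,"offset":[-0.44,-0.75,0],"angular":[0,0,0]},{"gripper":-1,"offset":[-0.3,-0.82,0],"angular":[0,0,0]},{"gripper":-1,"offset":[-0.15,-0.86,0],"angular":[0,0,0]},{"gripper":-1,"offset":[0,-0.87,0],"angular":[0,0,0]},{"gripper":-1,"offset":[0.15,-0.86,0],"angular":[0,0,0]},{"gripper":-1,"offset":[0.3,-0.82,0],"angular":[0,0,0]},{"gripper":-1,"offset":[0.44,-0.75,0],"angular":[0,0,0]},{"gripper":-1,"offset":[0.56,-0.67,0],"angular":[0,0,0]}]'
cat >> h.py <<'E'
AX=np.array([596.2,-13.4])
def wh():
    s=robot.get_state(); q=np.array(s["tool_pos"][:2])-AX; r=np.hypot(*q); th=-(np.degrees(np.arctan2(q[1],q[0]))+6.78)
    u=q/r; F=np.array(s["contact_force"][:2]); print("wheel r %.1f th %.1f  Frad %.1f Ftan(cw) %.1f"%(r,th%360,F@u,F@np.array([u[1],-u[0]])))
E
python3 -c "
from h import *
st();wh()"
```

```text
time: 9.52
tool_pos: [559.0, -50.5, 144.6]
eef_rot: [179.5, 0.2, 83.0]
contact_force: [3.1, -5.6, -3.4]
finger_gap: 0.215
t 9.52 pos [559.  -50.5 144.6] rpy [179.53   0.23  82.99] F [ 3.1 -5.6 -3.4] gap 0.215 S [[ -16.9 -117.7  144.6]]
wheel r 52.5 th 128.3  Frad 1.8 Ftan(cw) -6.1
```

```bash
python3 -m handwheel '[{"gripper":-1,"offset":[0.67,-0.56,0],"angular":[0,0,0]},{"gripper":-1,"offset":[0.75,-0.44,0],"angular":[0,0,0]},{"gripper":-1,"offset":[0.82,-0.3,0],"angular":[0,0,0]},{"gripper":-1,"offset":[0.86,-0.15,0],"angular":[0,0,0]},{"gripper":-1,"offset":[0.87,0,0],"angular":[0,0,0]},{"gripper":-1,"offset":[0.86,0.15,0],"angular":[0,0,0]},{"gripper":-1,"offset":[0.82,0.3,0],"angular":[0,0,0]},{"gripper":-1,"offset":[0.75,0.44,0],"angular":[0,0,0]}]'
python3 -c "
from h import *
st();wh()"
python3 -m handwheel '[{"gripper":-1,"offset":[0.67,0.56,0],"angular":[0,0,0]},{"gripper":-1,"offset":[0.56,0.67,0],"angular":[0,0,0]},{"gripper":-1,"offset":[0.44,0.75,0],"angular":[0,0,0]},{"gripper":-1,"offset":[0.3,0.82,0],"angular":[0,0,0]},{"gripper":-1,"offset":[0.15,0.86,0],"angular":[0,0,0]},{"gripper":-1,"offset":[0,0.87,0],"angular":[0,0,0]},{"gripper":-1,"offset":[-0.15,0.86,0],"angular":[0,0,0]},{"gripper":-1,"offset":[-0.3,0.82,0],"angular":[0,0,0]}]'
python3 -c "
from h import *
st();wh()"
```

```text
time: 10.18
tool_pos: [556.8, 14.7, 144.4]
eef_rot: [-179.8, 0.1, 83.0]
contact_force: [-7.3, -2.8, 7.2]
finger_gap: 0.213
t 10.18 pos [556.8  14.7 144.4] rpy [-1.7977e+02  1.4000e-01  8.2960e+01] F [-7.3 -2.8  7.2] gap 0.213 S [[-26.8 -53.2 144.4]]
wheel r 48.4 th 208.7  Frad 4.3 Ftan(cw) -6.5
time: 10.85
tool_pos: [622.1, 28.3, 144.5]
eef_rot: [-179.9, -0.1, 83.2]
contact_force: [-5.2, 2.4, 5.8]
finger_gap: 0.212
t 10.85 pos [622.1  28.3 144.5] rpy [-1.7989e+02 -1.2000e-01  8.3200e+01] F [-5.2  2.4  5.8] gap 0.212 S [[ 36.4 -32.1 144.5]]
wheel r 49.0 th 295.1  Frad -0.7 Ftan(cw) -5.6
```

```bash
python3 -m handwheel '[{"gripper":-1,"offset":[-0.44,0.75,0],"angular":[0,0,0]},{"gripper":-1,"offset":[-0.56,0.67,0],"angular":[0,0,0]},{"gripper":-1,"offset":[-0.67,0.56,0],"angular":[0,0,0]},{"gripper":-1,"offset":[-0.75,0.44,0],"angular":[0,0,0]},{"gripper":-1,"offset":[-0.82,0.3,0],"angular":[0,0,0]},{"gripper":-1,"offset":[-0.86,0.15,0],"angular":[0,0,0]},{"gripper":-1,"offset":[-0.87,0,0],"angular":[0,0,0]},{"gripper":-1,"offset":[-0.86,-0.15,0],"angular":[0,0,0]}]'
python3 -c "
from h import *
st();wh()"
python3 -m handwheel '[{"gripper":-1,"offset":[-0.82,-0.3,0],"angular":[0,0,0]},{"gripper":-1,"offset":[-0.75,-0.44,0],"angular":[0,0,0]},{"gripper":-1,"offset":[-0.67,-0.56,0],"angular":[0,0,0]},{"gripper":-1,"offset":[-0.56,-0.67,0],"angular":[0,0,0]},{"gripper":-1,"offset":[-0.44,-0.75,0],"angular":[0,0,0]},{"gripper":-1,"offset":[-0.3,-0.82,0],"angular":[0,0,0]},{"gripper":-1,"offset":[-0.15,-0.86,0],"angular":[0,0,0]},{"gripper":-1,"offset":[0,-0.87,0],"angular":[0,0,0]}]'
python3 - <<'E'
from h import *
st();wh()
p,d=robot.camera("wrist"); cv2.imwrite("pics/w8.png",p)
p,d=robot.camera("scene"); crop(p,270,160,190,140,4,"s8.png")
p,d=robot.camera("top"); crop(p,290,140,120,100,6,"t8.png"); cv2.imwrite("pics/t8f.png",p)
E
```

```text
time: 11.52
tool_pos: [644.4, -30.7, 144.6]
eef_rot: [179.8, -0.3, 83.3]
contact_force: [0.0, 6.1, 0.7]
finger_gap: 0.214
t 11.52 pos [644.4 -30.7 144.6] rpy [179.81  -0.3   83.28] F [0.  6.1 0.7] gap 0.214 S [[ 65.5 -88.  144.6]]
wheel r 51.2 th 13.0  Frad -2.0 Ftan(cw) -5.7
time: 12.18
tool_pos: [589.2, -64.5, 144.6]
eef_rot: [179.5, -0.0, 83.2]
contact_force: [5.9, 1.4, -4.5]
finger_gap: 0.214
t 12.18 pos [589.2 -64.5 144.6] rpy [ 1.7947e+02 -4.0000e-02  8.3160e+01] F [ 5.9  1.4 -4.5] gap 0.214 S [[  14.7 -128.   144.6]]
wheel r 51.5 th 91.0  Frad -2.2 Ftan(cw) -5.6
```

View pics/s8.png

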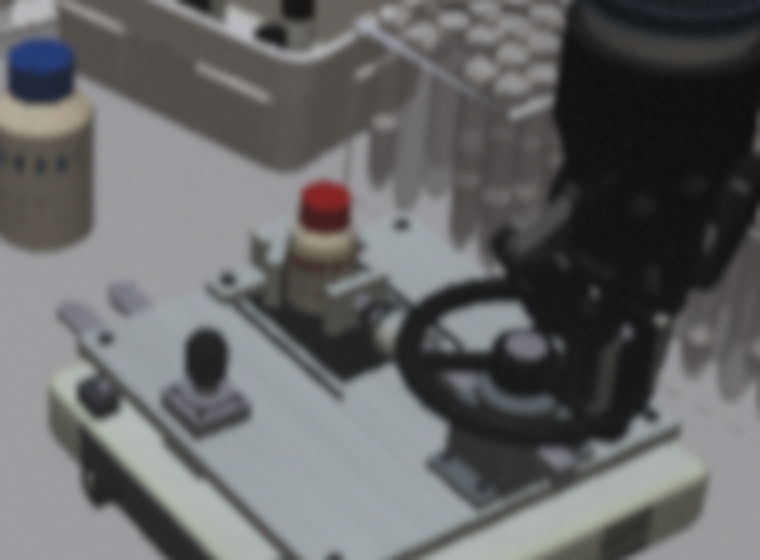

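View pics/w8.png

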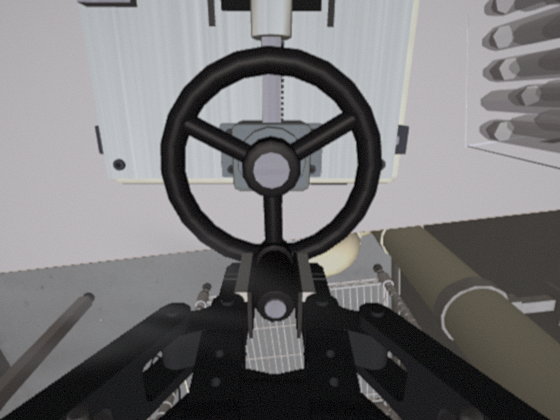

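View pics/t8.png

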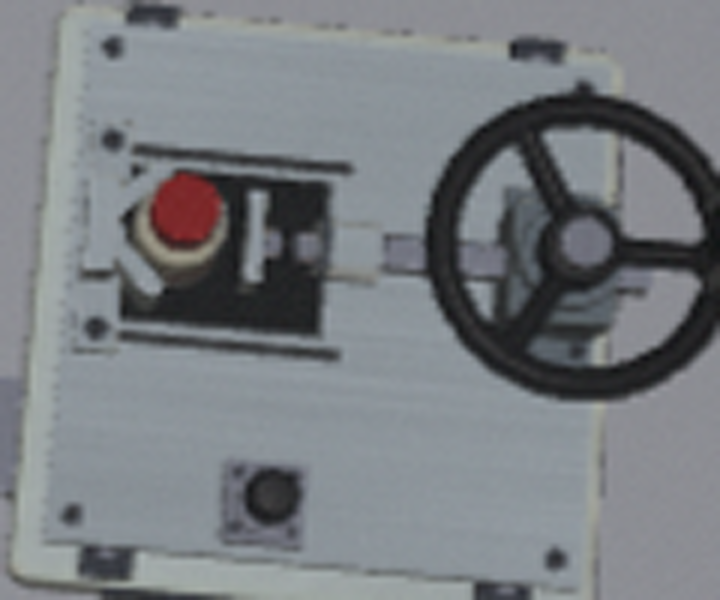

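```bash
python3 -m handwheel '[{"gripper":-1,"offset":[0.15,-0.86,0],"angular":[0,0,0]},{"gripper":-1,"offset":[0.3,-0.82,0],"angular":[0,0,0]},{"gripper":-1,"offset":[0.44,-0.75,0],"angular":[0,0,0]},{"gripper":-1,"offset":[0.56,-0.67,0],"angular":[0,0,0]}]'
python3 -c "
from h import *
st();wh()"
python3 -m handwheel '[{"gripper":-1,"offset":[0.67,-0.56,0],"angular":[0,0,0]},{"gripper":-1,"offset":[0.75,-0.44,0],"angular":[0,0,0]},{"gripper":-1,"offset":[0.82,-0.3,0],"angular":[0,0,0]},{"gripper":-1,"offset":[0.86,-0.15,0],"angular":[0,0,0]}]'
python3 - <<'E'
from h import *
st();wh()
p,d=robot.camera("top"); crop(p,290,150,80,60,9,"t9.png"); cv2.imwrite("pics/t9f.png",p)
E
```

```text
time: 12.67
tool_pos: [559.0, -50.5, 144.6]
eef_rot: [179.6, 0.2, 83.0]
contact_force: [4.1, -4.2, -1.4]
finger_gap: 0.215
t 12.67 pos [559.  -50.5 144.6] rpy [179.61   0.25  82.99] F [ 4.1 -4.2 -1.4] gap 0.215 S [[ -16.9 -117.7  144.6]]
wheel r 52.5 th 128.3  Frad 0.1 Ftan(cw) -5.9
time: 13.0
tool_pos: [545.0, -20.4, 144.5]
eef_rot: [-180.0, 0.4, 82.9]
contact_force: [-3.4, -7.4, 5.6]
finger_gap: 0.215
t 13.00 pos [545.  -20.4 144.5] rpy [-179.95    0.39   82.86] F [-3.4 -7.4  5.6] gap 0.215 S [[-34.3 -89.5 144.5]]
wheel r 51.6 th 165.4  Frad 4.4 Ftan(cw) -6.9
```

View pics/t9.png

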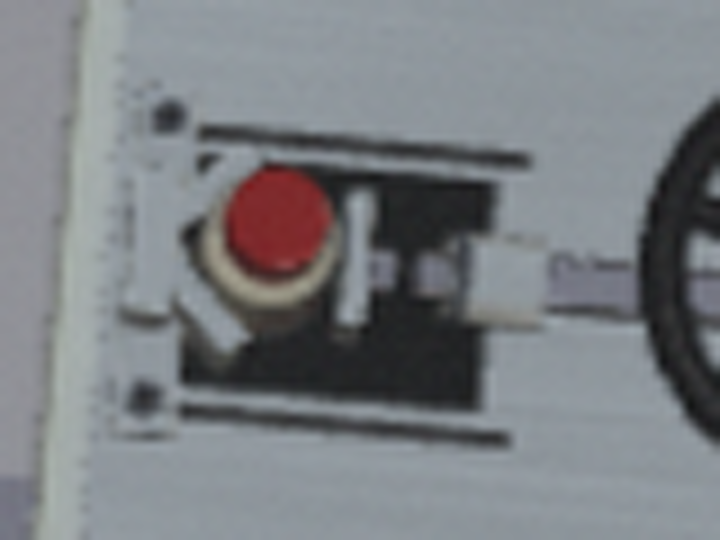

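```bash
python3 -m handwheel '[{"gripper":-1,"offset":[0.87,0,0],"angular":[0,0,0]},{"gripper":-1,"offset":[0.86,0.15,0],"angular":[0,0,0]}]'
python3 -c "
from h import *
st();wh()"
python3 -m handwheel '[{"gripper":-1,"offset":[0.82,0.3,0],"angular":[0,0,0]},{"gripper":-1,"offset":[0.75,0.44,0],"angular":[0,0,0]}]'
python3 -c "
from h import *
st();wh()"
python3 -m handwheel '[{"gripper":-1,"offset":[0.67,0.56,0],"angular":[0,0,0]},{"gripper":-1,"offset":[0.56,0.67,0],"angular":[0,0,0]}]'
python3 - <<'E'
from h import *
st();wh()
p,d=robot.camera("top"); crop(p,290,150,80,60,9,"t10.png"); cv2.imwrite("pics/t10f.png",p)
E
```

```text
time: 13.22
tool_pos: [548.1, -4.9, 144.5]
eef_rot: [-179.9, 0.5, 82.8]
contact_force: [-6.4, -7.7, 6.7]
finger_gap: 0.218
t 13.22 pos [548.1  -4.9 144.5] rpy [-179.87    0.46   82.78] F [-6.4 -7.7  6.7] gap 0.218 S [[-33.1 -73.7 144.5]]
wheel r 48.9 th 183.3  Frad 4.9 Ftan(cw) -8.7
time: 13.38
tool_pos: [555.3, 12.3, 144.4]
eef_rot: [-179.5, 0.3, 82.9]
contact_force: [-10.8, -3.4, 13.9]
finger_gap: 0.216
t 13.38 pos [555.3  12.3 144.4] rpy [-179.52    0.32   82.86] F [-10.8  -3.4  13.9] gap 0.216 S [[-28.  -55.8 144.4]]
wheel r 48.3 th 205.3  Frad 7.4 Ftan(cw) -8.6
time: 13.55
tool_pos: [568.7, 26.0, 144.4]
eef_rot: [-179.4, 0.1, 83.0]
contact_force: [-11.2, 0.1, 12.9]
finger_gap: 0.216
t 13.55 pos [568.7  26.  144.4] rpy [-1.7943e+02  1.3000e-01  8.2990e+01] F [-11.2   0.1  12.9] gap 0.216 S [[-16.3 -40.6 144.4]]
wheel r 48.0 th 228.3  Frad 6.5 Ftan(cw) -9.1
```

View pics/t10.png

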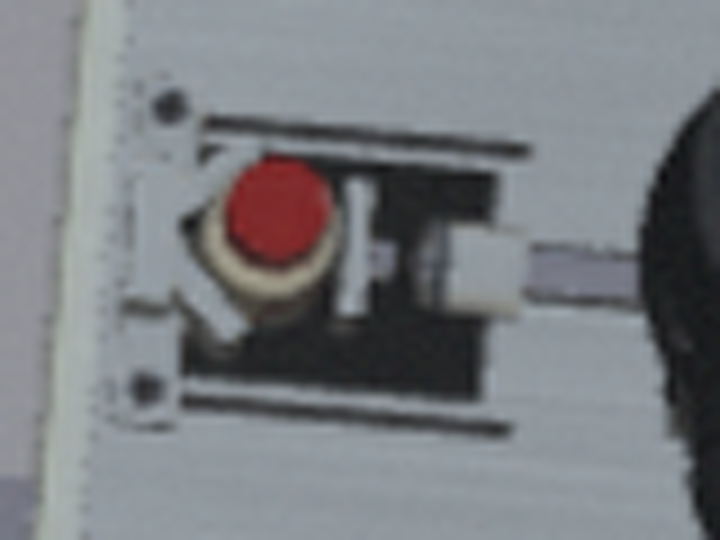

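```bash
python3 -m handwheel '[{"gripper":-1,"offset":[0.44,0.75,0],"angular":[0,0,0]},{"gripper":-1,"offset":[0.3,0.82,0],"angular":[0,0,0]},{"gripper":-1,"offset":[0.15,0.86,0],"angular":[0,0,0]},{"gripper":-1,"offset":[0,0,0],"angular":[0,0,0]}]'
python3 - <<'E'
from h import *
st();wh()
p,d=robot.camera("top"); crop(p,310,160,50,40,15,"t11.png"); cv2.imwrite("pics/t11f.png",p)
p,d=robot.camera("scene"); crop(p,335,210,55,50,12,"s11.png"); cv2.imwrite("pics/s11f.png",p)
E
```

```text
time: 13.93
tool_pos: [596.7, 34.9, 144.4]
eef_rot: [-179.7, -0.0, 83.2]
contact_force: [-6.5, 2.7, 8.1]
finger_gap: 0.218
t 13.93 pos [596.7  34.9 144.4] rpy [-1.7971e+02 -3.0000e-02  8.3160e+01] F [-6.5  2.7  8.1] gap 0.218 S [[ 10.4 -28.4 144.4]]
wheel r 48.3 th 263.8  Frad 2.7 Ftan(cw) -6.5
```

View pics/t11.png

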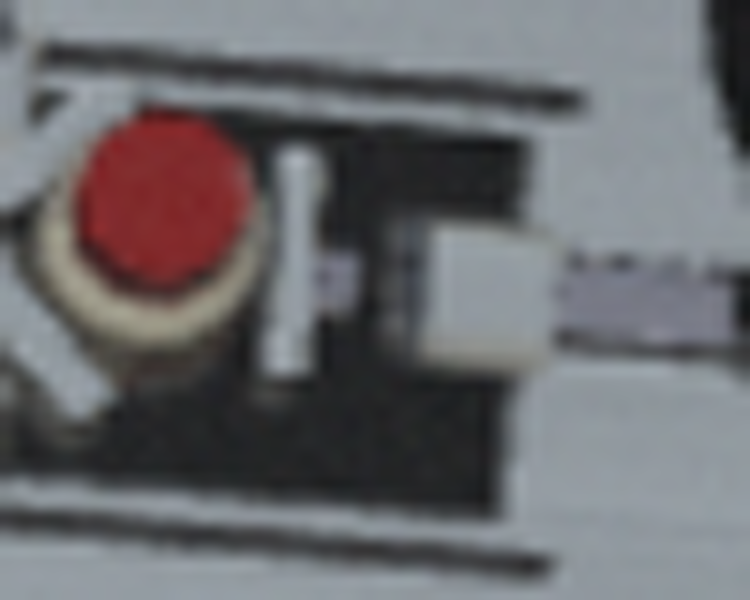

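View pics/s11.png

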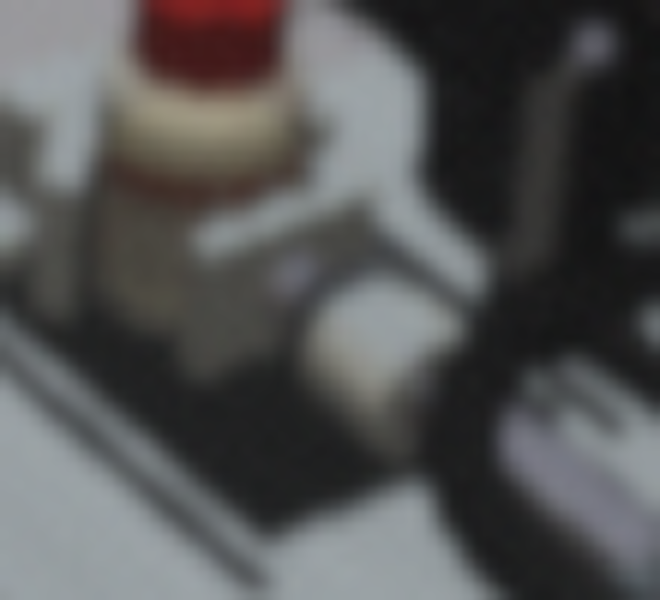

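```bash
python3 -m handwheel '[{"gripper":-1,"offset":[0,0.87,0],"angular":[0,0,0]},{"gripper":-1,"offset":[-0.15,0.86,0],"angular":[0,0,0]},{"gripper":-1,"offset":[0,0,0],"angular":[0,0,0]}]'
python3 - <<'E'
from h import *
st();wh()
p,d=robot.camera("top"); cv2.imwrite("pics/t12f.png",p)
ims=[cv2.imread(f"pics/{n}.png") for n in("t8f","t9f","t10f","t11f","t12f")]
cv2.imwrite("pics/cmp.png",np.vstack([cv2.resize(i[166:188,310:365],None,fx=12,fy=5,interpolation=cv2.INTER_LINEAR) for i in ims]))
E
```

```text
time: 14.28
tool_pos: [613.8, 32.1, 144.5]
eef_rot: [-179.7, -0.1, 83.2]
contact_force: [-4.9, 3.1, 8.2]
finger_gap: 0.219
t 14.28 pos [613.8  32.1 144.5] rpy [-1.7973e+02 -1.1000e-01  8.3160e+01] F [-4.9  3.1  8.2] gap 0.219 S [[ 27.7 -29.3 144.5]]
wheel r 48.8 th 284.4  Frad 1.1 Ftan(cw) -5.7
```

View pics/cmp.png

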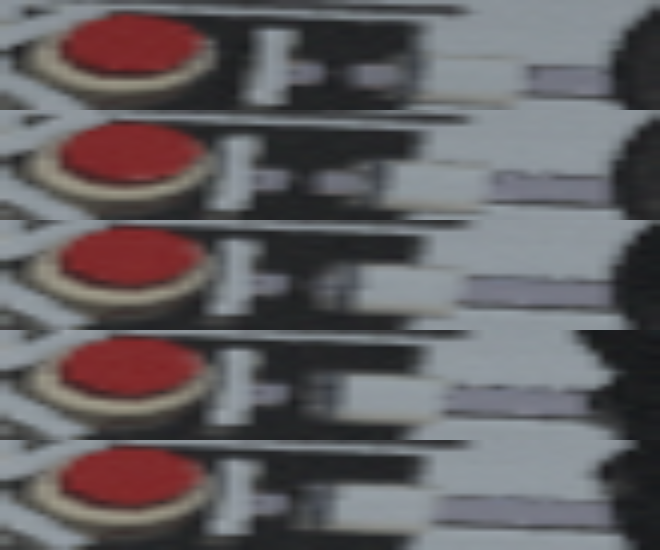

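```bash
python3 -m handwheel '[{"gripper":-1,"offset":[-0.3,0.82,0],"angular":[0,0,0]},{"gripper":-1,"offset":[0,0,0],"angular":[0,0,0]},{"gripper":-1,"offset":[0,0,0],"angular":[0,0,0]}]'
python3 - <<'E'
from h import *
st();wh()
p,d=robot.camera("top"); cv2.imwrite("pics/t13f.png",p)
ct=robot.get_calibration("top")
print("px/mm", np.linalg.norm(proj(ct,[610,20,95])-proj(ct,[610,30,95]))/10)
for n in("t8f","t9f","t10f","t11f","t12f","t13f"):
    g=cv2.cvtColor(cv2.imread(f"pics/{n}.png"),cv2.COLOR_BGR2GRAY).astype(float)
    def prof(r0,r1): return g[r0:r1].mean(0)
    out=[]
    # pad: rows 171-175 (above rod), barrel rows 178-181
    for r0,r1,x0,x1,sgn,nm in((171,175,326,334,1,"padL"),(171,175,328,338,-1,"padR"),(178,182,332,348,1,"barL"),(178,182,344,356,-1,"barR")):
        P=prof(r0,r1)[x0:x1+1]; dd=sgn*np.diff(P); k=dd.argmax(); 
        w=dd[max(0,k-1):k+2].clip(0); out.append("%s %.2f"%(nm,x0+0.5+(w*np.arange(max(0,k-1),max(0,k-1)+len(w))).sum()/w.sum()))
    print(n,out)
    if n in("t8f","t13f"): print(np.round(prof(178,182)[325:360]).astype(int))
E
```

```text
time: 14.58
tool_pos: [621.4, 28.7, 144.5]
eef_rot: [-179.8, -0.1, 83.2]
contact_force: [-5.1, 4.3, 7.8]
finger_gap: 0.216
t 14.58 pos [621.4  28.7 144.5] rpy [-1.7977e+02 -1.4000e-01  8.3190e+01] F [-5.1  4.3  7.8] gap 0.216 S [[ 35.7 -31.7 144.5]]
wheel r 49.0 th 294.2  Frad 1.1 Ftan(cw) -6.6
px/mm 0.45192676356888145
t8f ['padL 331.00', 'padR 334.11', 'barL 344.96', 'barR 353.22']
[106 105  70  35  32  55 109 148 137 104 104  88  38  44  69  98  97  98
  83  70 112 148 148 148 148 148 148 147 135 104 118 117 119 121 123]
t9f ['padL 328.12', 'padR 331.09', 'barL 341.96', 'barR 350.22']
t10f ['padL 328.28', 'padR 330.82', 'barL 339.39', 'barR 348.05']
t11f ['padL 328.27', 'padR 330.80', 'barL 337.99', 'barR 346.36']
t12f ['padL 328.27', 'padR 330.79', 'barL 337.13', 'barR 345.65']
t13f ['padL 328.26', 'padR 330.80', 'barL 336.92', 'barR 345.21']
[104  70  78 132 155 140  94  98  80  62  83  75 119 151 151 151 152 151
 152 152 142 118 121 121 121 121 122 121 122 118 118 120 115 117 115]
```

```bash
python3 -m handwheel '[{"gripper":0,"offset":[0,0,0],"angular":[0,0,0]},{"gripper":0.3,"offset":[0,0,0],"angular":[0,0,0]},{"gripper":0.3,"offset":[0,0,0],"angular":[0,0,0]},{"gripper":0.3,"offset":[0,0,-1.5],"angular":[0,0,0]},{"gripper":0.3,"offset":[0,0,-3],"angular":[0,0,0]},{"gripper":0.3,"offset":[0,0,-2.5],"angular":[0,0,0]},{"gripper":0.3,"offset":[0.5,-1,0],"angular":[0,0,0]},{"gripper":0.3,"offset":[1,-2.2,0],"angular":[0,0,0]}]'
python3 -m handwheel '[{"gripper":0.3,"offset":[1.2,-2.8,0],"angular":[0,0,0]},{"gripper":0.3,"offset":[1.2,-2.6,0],"angular":[0,0,0]},{"gripper":0.3,"offset":[1.1,-2,0.8],"angular":[0,0,0]},{"gripper":0.3,"offset":[0.6,-1,1.5],"angular":[0,0,0]},{"gripper":0.3,"offset":[0,0,1],"angular":[0,0,0]},{"gripper":0.3,"offset":[0,0,0],"angular":[0,0,0]},{"gripper":0.3,"offset":[0,0,0],"angular":[0,0,0]}]'
python3 - <<'E'
from h import *; import pickle
st();cal=robot.get_calibration("wrist"); p,d=robot.camera("wrist"); cv2.imwrite("pics/w14.png",p); np.save("pics/w14.npy",d)
pickle.dump(cal,open("pics/w14.pkl","wb")); st()
p,d=robot.camera("top"); cv2.imwrite("pics/t14f.png",p); crop(p,290,140,120,100,6,"t14.png")
E
```

```text
time: 15.3
tool_pos: [596.1, 42.2, 216.1]
eef_rot: [179.5, 0.1, 82.8]
contact_force: [1.1, 0.3, 0.5]
finger_gap: 0.65
time: 15.88
tool_pos: [514.3, 94.9, 179.7]
eef_rot: [-180.0, 0.1, 83.0]
contact_force: [-0.3, -0.5, 0.7]
finger_gap: 0.652
t 15.88 pos [514.3  94.9 179.7] rpy [-1.7998e+02  1.0000e-01  8.3050e+01] F [-0.3 -0.5  0.7] gap 0.652 S [[-78.5  21.4 179.7]]
t 15.93 pos [515.2  94.9 180.4] rpy [1.7994e+02 6.0000e-02 8.3010e+01] F [-0.8 -0.3  0.1] gap 0.648 S [[-77.6  21.5 180.4]]
```

View pics/w14.png

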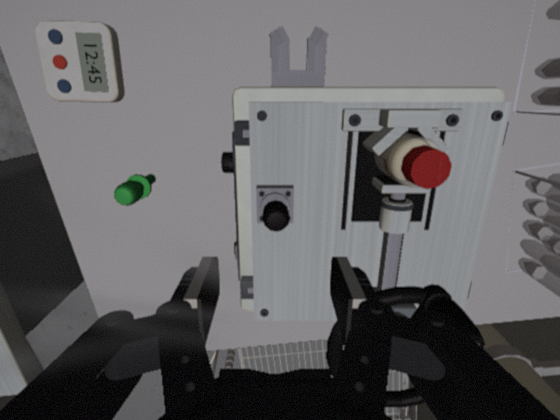

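View pics/t14.png

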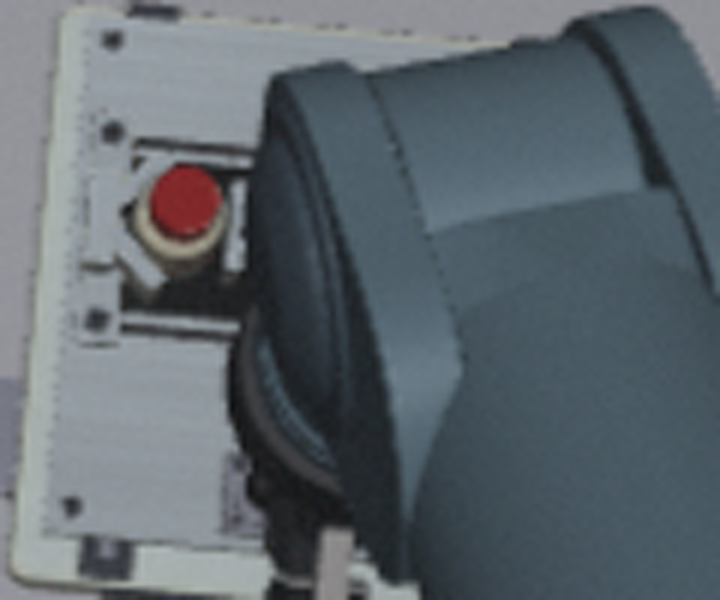

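Wrist view: pin knob at about (275,214), bracket notch at (297,70), clamped bottle, jaw and rod/band near (398,197). I'll zoom in on the clamp and measure pin and notch.

Run:
```python
from h import *; import pickle
p=cv2.imread("pics/w14.png");d=np.load("pics/w14.npy");cal=pickle.load(open("pics/w14.pkl","rb"))
crop(p,350,120,110,130,6,"w14c.png"); crop(p,245,20,100,220,4,"w14d.png") 
P=cloud(cal,d).reshape(-1,3);S=toS(P)
q=S[(S[:,2]>106)&(S[:,2]<120)&(np.hypot(S[:,0]+79,S[:,1]-24)<20)]
print("knob",len(q),cv2.minEnclosingCircle(q[:,:2].astype(np.float32)),q[:,2].mean(),np.median(q,0))
k=S[(abs(S[:,2]-46)<6)&(S[:,1]>105)&(abs(S[:,0]+60)<30)]
for x in range(-84,-34,3):
    print(x,"".join("#" if ((abs(k[:,0]-x)<1.5)&(abs(k[:,1]-y)<1)).any() else "." for y in range(164,106,-2)))
print(list(range(164,106,-10)))
```

```text
knob 561 ((-77.29766082763672, 22.13453483581543), 10.030866622924805) 112.429579623914 [-77.38342477  24.12535493 113.18557168]
-84 ......#...................###
-81 .....########################
-78 .....########################
-75 ...##########################
-72 ...##########################
-69 ......#######################
-66 .......######################
-63 ...................##########
-60 ...................##########
-57 ...................##########
-54 ........###.#.....###########
-51 ......#######################
-48 ....#########################
-45 ....#########################
-42 ....#########################
-39 .....########################
-36 ......##..................###
[164, 154, 144, 134, 124, 114]
```

View pics/w14c.png

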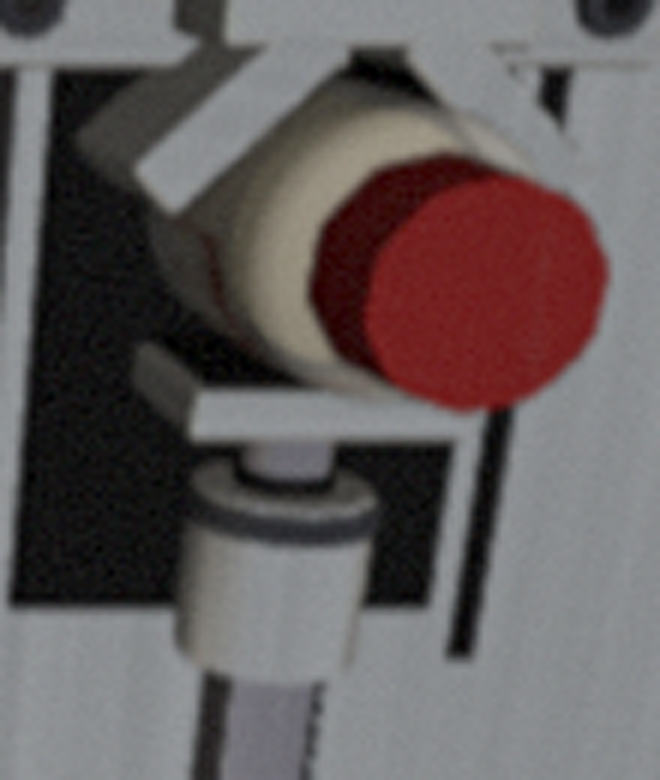

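View pics/w14d.png

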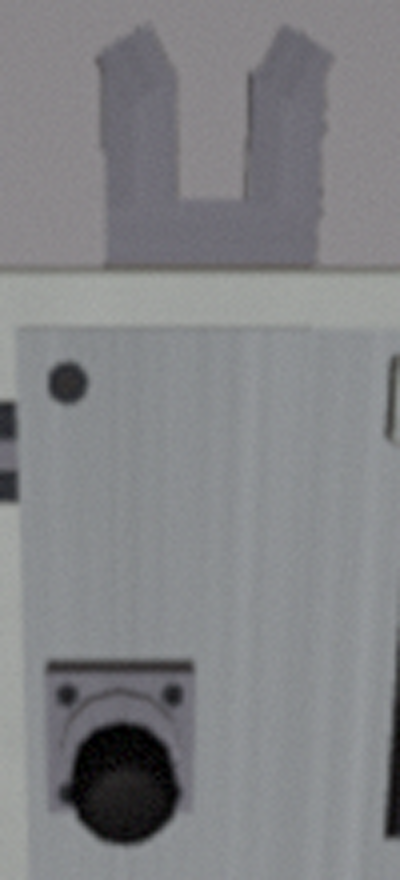

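```bash
python3 -c "
from h import *; import pickle
cal=pickle.load(open('pics/w14.pkl','rb'))
print(toS(onplane(cal,[(276.2,218.5)],114)), toS(onplane(cal,[(245+112/4,20+748/4)],80)))"
python3 -m handwheel '[{"gripper":0.2,"offset":[0.2,0.0,2],"angular":[0,0,0]},{"gripper":0.1,"offset":[0,0,3],"angular":[0,0,0]},{"gripper":0,"offset":[0,0,2.8],"angular":[0,0,0]},{"gripper":0,"offset":[0,0,1.5],"angular":[0,0,0]},{"gripper":-0.2,"offset":[0,0,0],"angular":[0,0,0]},{"gripper":-0.2,"offset":[0,0,0],"angular":[0,0,0]}]' 40
python3 - <<'E'
from h import *
st(); p,d=robot.camera("wrist"); cv2.imwrite("pics/w15.png",p); st()
E
```

```text
[[-77.24283357  24.34890178 114.        ]] [[-79.64131234  21.18009207  80.        ]]
time: 16.48
tool_pos: [514.9, 97.4, 87.2]
eef_rot: [-180.0, 0.1, 83.1]
contact_force: [0.4, 0.0, -0.1]
finger_gap: 0.4
t 16.48 pos [514.9  97.4  87.2] rpy [-1.7999e+02  7.0000e-02  8.3050e+01] F [ 0.4  0.  -0.1] gap 0.400 S [[-78.2  23.9  87.2]]
t 16.53 pos [515.9  97.8  88.3] rpy [ 1.7988e+02 -1.0000e-02  8.3060e+01] F [-0.2 -0.1  0.1] gap 0.401 S [[-77.2  24.4  88.3]]
```

View pics/w15.png

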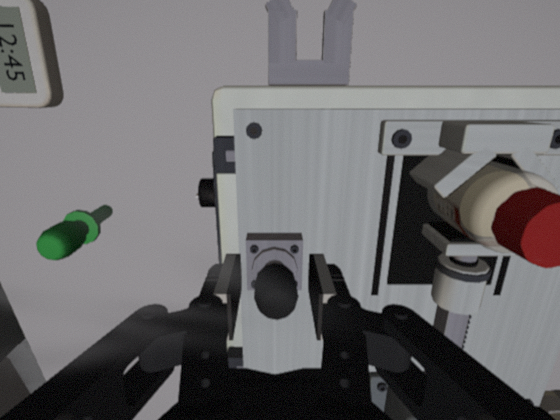

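```bash
python3 -m handwheel '[{"gripper":-0.6,"offset":[0,0,0],"angular":[0,0,0]},{"gripper":-1,"offset":[0,0,0],"angular":[0,0,0]},{"gripper":-1,"offset":[0,0,0],"angular":[0,0,0]},{"gripper":-1,"offset":[0,0,0],"angular":[0,0,0]}]' 50
python3 -c "
from h import *
st()"
```

```text
time: 16.87
tool_pos: [515.4, 98.6, 89.2]
eef_rot: [179.9, -0.1, 83.1]
contact_force: [-1.7, -0.5, 6.1]
finger_gap: 0.215
t 16.87 pos [515.4  98.6  89.2] rpy [ 1.7988e+02 -9.0000e-02  8.3130e+01] F [-1.7 -0.5  6.1] gap 0.215 S [[-77.8  25.2  89.2]]
```

```bash
python3 -m handwheel '[{"gripper":-1,"offset":[0,0,-0.5],"angular":[0,0,0]},{"gripper":-1,"offset":[0,0,-0.8],"angular":[0,0,0]},{"gripper":-1,"offset":[0,0,-0.8],"angular":[0,0,0]}]'
python3 -c "
from h import *
st()"
python3 -m handwheel '[{"gripper":-1,"offset":[0,0,-0.8],"angular":[0,0,0]},{"gripper":-1,"offset":[0,0,-1.2],"angular":[0,0,0]},{"gripper":-1,"offset":[0,0,-1.5],"angular":[0,0,0]},{"gripper":-1,"offset":[0,0,-1],"angular":[0,0,0]},{"gripper":-1,"offset":[0,0,0],"angular":[0,0,0]}]'
python3 - <<'E'
from h import *
st(); p,d=robot.camera("wrist"); cv2.imwrite("pics/w16.png",p); st()
p,d=robot.camera("scene"); crop(p,270,100,190,190,4,"s16.png")
E
```

```text
time: 17.12
tool_pos: [515.1, 98.5, 109.3]
eef_rot: [179.9, -0.0, 83.1]
contact_force: [2.0, 0.4, -1.5]
finger_gap: 0.213
t 17.12 pos [515.1  98.5 109.3] rpy [ 1.7987e+02 -3.0000e-02  8.3150e+01] F [ 2.   0.4 -1.5] gap 0.213 S [[-78.1  25.  109.3]]
time: 17.53
tool_pos: [515.9, 98.9, 156.3]
eef_rot: [179.8, -0.2, 83.1]
contact_force: [0.3, 0.0, -0.4]
finger_gap: 0.218
t 17.53 pos [515.9  98.9 156.3] rpy [ 1.7977e+02 -1.5000e-01  8.3130e+01] F [ 0.3  0.  -0.4] gap 0.218 S [[-77.4  25.5 156.3]]
t 17.58 pos [515.1  98.8 155. ] rpy [ 1.7987e+02 -1.0000e-01  8.3150e+01] F [ 0.4  0.7 -0.1] gap 0.217 S [[-78.2  25.3 155. ]]
```

View pics/s16.png

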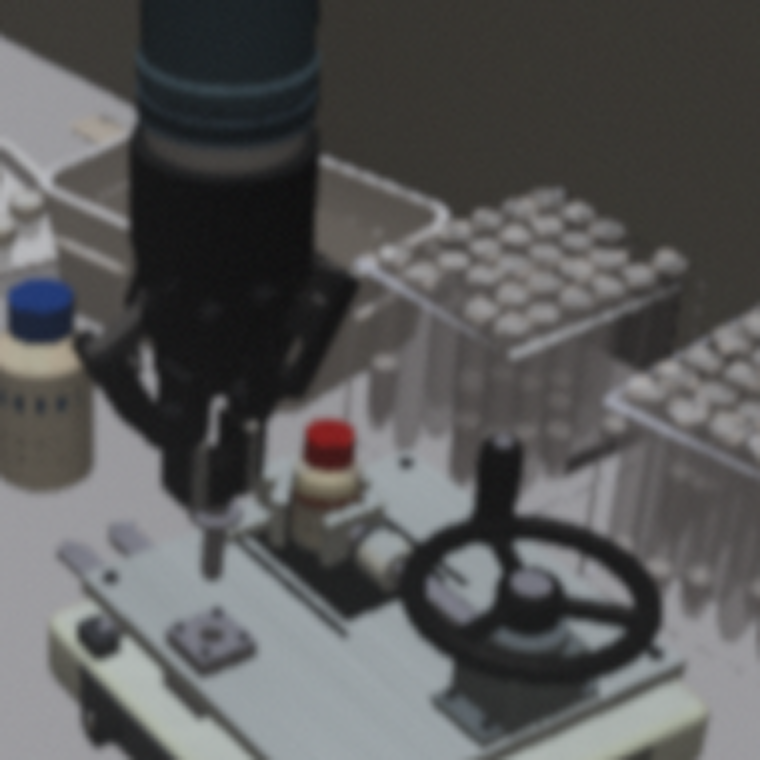

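View pics/w16.png

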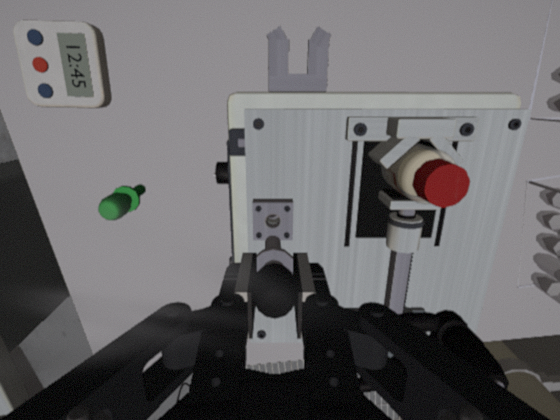

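Run:
```python
from h import *
p=cv2.imread("pics/w16.png");cal=robot.get_calibration("wrist"); st()
print("bore",toS(onplane(cal,[(273,220.5)],80)))
for n,px in dict(L=(287,60),R=(311,60),inner=(299,75),tipL=(279,27),tipR=(320,27)).items(): print(n,toS(onplane(cal,[px],46)))
crop(p,250,15,100,100,7,"w16n.png");crop(p,225,190,100,140,5,"w16p.png")
```

```text
t 17.63 pos [514.2  98.6 153.9] rpy [ 1.7998e+02 -5.0000e-02  8.3150e+01] F [-0.1  0.3 -1.4] gap 0.214 S [[-79.   25.1 153.9]]
bore [[-80.00950755  23.43616161  80.        ]]
L [[-69.82805804 134.65602945  46.        ]]
R [[-52.46438087 134.65608067  46.        ]]
inner [[-60.89783912 124.59894489  46.        ]]
tipL [[-75.71250293 155.83188302  46.        ]]
tipR [[-46.92397939 155.83411603  46.        ]]
```

View pics/w16n.png

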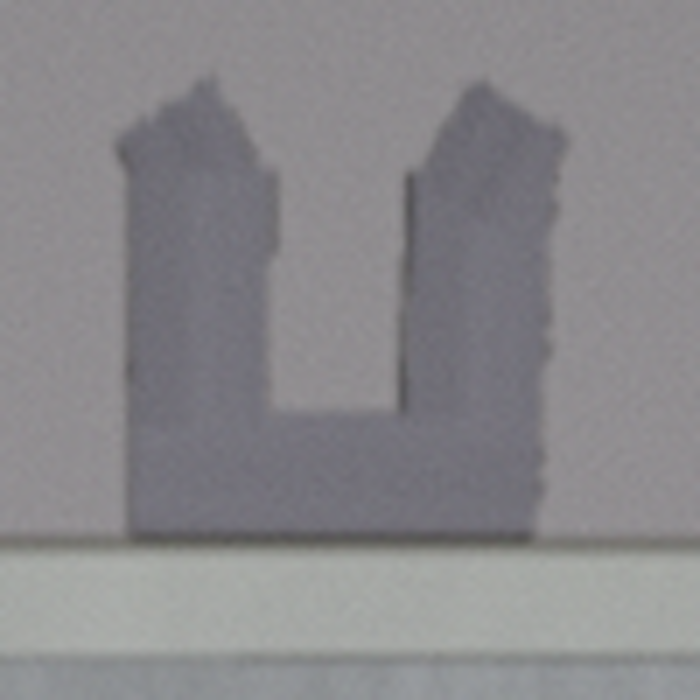

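View pics/w16p.png

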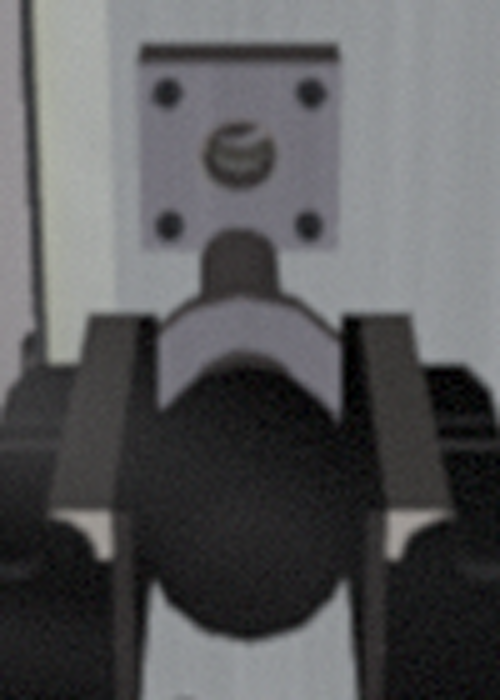

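```bash
python3 -m handwheel '[{"gripper":-1,"offset":[1.5,0.2,0],"angular":[0,0,0]},{"gripper":-1,"offset":[2.8,0.4,0],"angular":[0,0,0]},{"gripper":-1,"offset":[3.2,0.4,0],"angular":[0,0,0]},{"gripper":-1,"offset":[3,0.4,0],"angular":[0,0,0]},{"gripper":-1,"offset":[2.4,0.3,0.5],"angular":[0,0,0]},{"gripper":-1,"offset":[1.4,0.2,1.5],"angular":[0,0,0]},{"gripper":-1,"offset":[0,0,2],"angular":[0,0,0]},{"gripper":-1,"offset":[0,0,1.5],"angular":[0,0,0]}]'
python3 -m handwheel '[{"gripper":-1,"offset":[0,0,0],"angular":[0,0,0]},{"gripper":-1,"offset":[0,0,0],"angular":[0,0,0]},{"gripper":-1,"offset":[0,0,0],"angular":[0,0,0]}]'
python3 - <<'E'
from h import *
st(); p,d=robot.camera("scene"); crop(p,250,110,190,190,4,"s17.png")
p,d=robot.camera("top"); crop(p,250,160,80,80,8,"t17.png")
p,d=robot.camera("wrist"); cv2.imwrite("pics/w17.png",p); st()
E
```

```text
time: 18.3
tool_pos: [548.5, 241.7, 95.7]
eef_rot: [-179.8, 0.0, 83.4]
contact_force: [0.4, -0.7, -1.1]
finger_gap: 0.212
time: 18.55
tool_pos: [550.3, 238.5, 98.3]
eef_rot: [-180.0, 0.0, 83.1]
contact_force: [-0.4, 0.4, -0.2]
finger_gap: 0.214
t 18.55 pos [550.3 238.5  98.3] rpy [-180.      0.     83.14] F [-0.4  0.4 -0.2] gap 0.214 S [[-59.7 168.2  98.3]]
t 18.70 pos [551.1 238.4  99.6] rpy [ 1.7989e+02 -9.0000e-02  8.3110e+01] F [-0.3  0.4 -1. ] gap 0.218 S [[-58.8 168.2  99.6]]
```

View pics/s17.png

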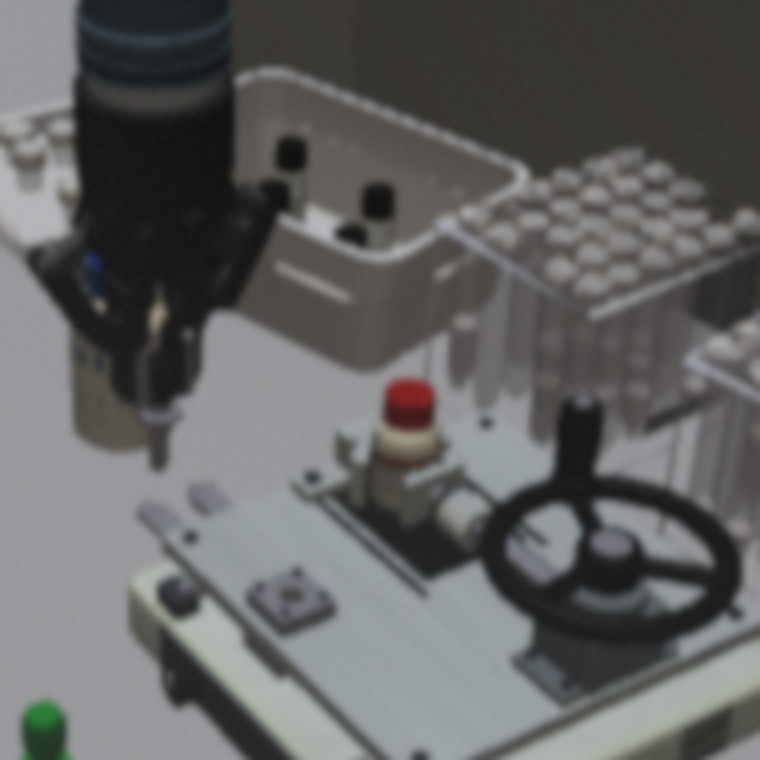

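View pics/t17.png

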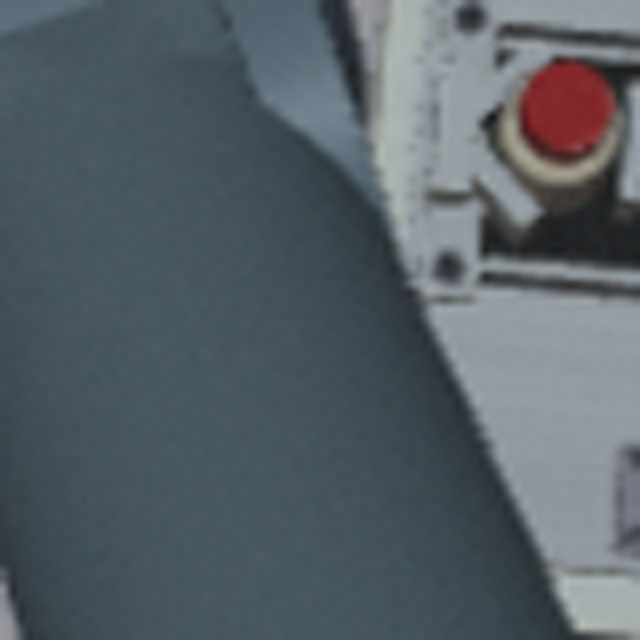

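View pics/w17.png

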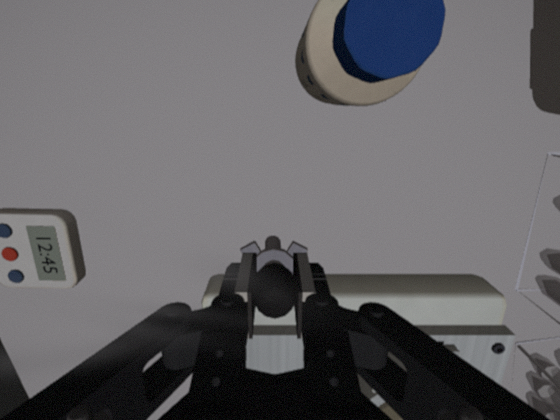

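```bash
python3 -m handwheel '[{"gripper":-1,"offset":[0,0,1.2],"angular":[0,0,0]},{"gripper":-1,"offset":[0,0,1.8],"angular":[0,0,0]},{"gripper":-1,"offset":[0,0,1],"angular":[0,0,0]},{"gripper":-1,"offset":[0,0,0],"angular":[0,0,0]},{"gripper":-1,"offset":[0,0,0],"angular":[0,0,0]},{"gripper":-1,"offset":[0,0,0],"angular":[0,0,0]}]'
python3 - <<'E'
from h import *
st(); p,d=robot.camera("scene"); crop(p,250,180,100,90,8,"s18.png")
p,d=robot.camera("wrist"); cv2.imwrite("pics/w18.png",p); crop(p,200,200,150,120,5,"w18c.png"); st()
E
```

```text
time: 19.2
tool_pos: [550.5, 238.1, 58.6]
eef_rot: [180.0, -0.0, 83.1]
contact_force: [-0.3, -0.1, -0.6]
finger_gap: 0.212
t 19.20 pos [550.5 238.1  58.6] rpy [ 1.7997e+02 -1.0000e-02  8.3130e+01] F [-0.3 -0.1 -0.6] gap 0.212 S [[-59.4 167.9  58.6]]
t 19.30 pos [551.  238.4  59.1] rpy [ 1.7992e+02 -6.0000e-02  8.3130e+01] F [-0.  -0.6 -0.3] gap 0.216 S [[-59.  168.2  59.1]]
```

View pics/s18.png

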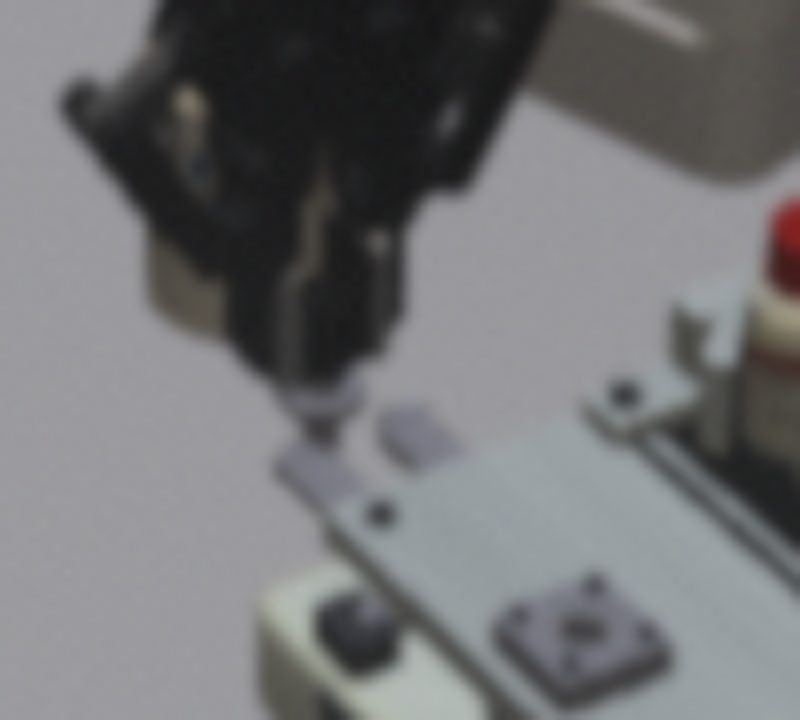

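View pics/w18c.png

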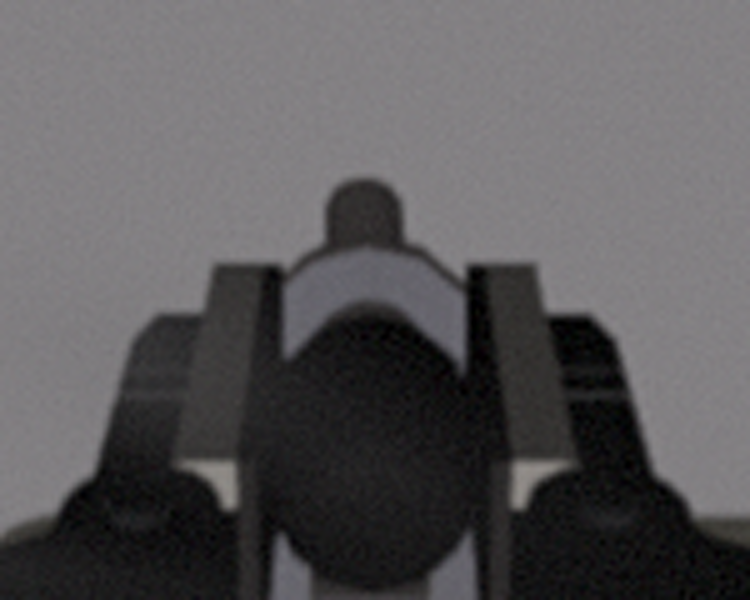

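```bash
python3 -m handwheel '[{"gripper":-1,"offset":[-0.5,0.07,0],"angular":[0,0,0]},{"gripper":-1,"offset":[-0.6,0,0],"angular":[0,0,0]},{"gripper":-1,"offset":[-0.6,0,0],"angular":[0,0,0]},{"gripper":-1,"offset":[-0.3,0,0],"angular":[0,0,0]},{"gripper":-1,"offset":[0,0,0],"angular":[0,0,0]},{"gripper":-1,"offset":[0,0,0],"angular":[0,0,0]}]'
python3 - <<'E'
from h import *
st(); p,d=robot.camera("scene"); crop(p,250,180,100,90,8,"s19.png")
p,d=robot.camera("wrist"); crop(p,200,200,150,120,5,"w19c.png"); st()
E
```

```text
time: 19.8
tool_pos: [548.5, 217.5, 58.3]
eef_rot: [-180.0, -0.0, 83.1]
contact_force: [0.1, 1.0, -0.6]
finger_gap: 0.213
t 19.80 pos [548.5 217.5  58.3] rpy [-180.     -0.     83.08] F [ 0.1  1.  -0.6] gap 0.213 S [[-59.  147.2  58.3]]
t 19.90 pos [548.4 218.5  58.3] rpy [ 1.800e+02 -2.000e-02  8.315e+01] F [-0.1 -0.4 -0.2] gap 0.214 S [[-59.2 148.1  58.3]]
```

View pics/s19.png

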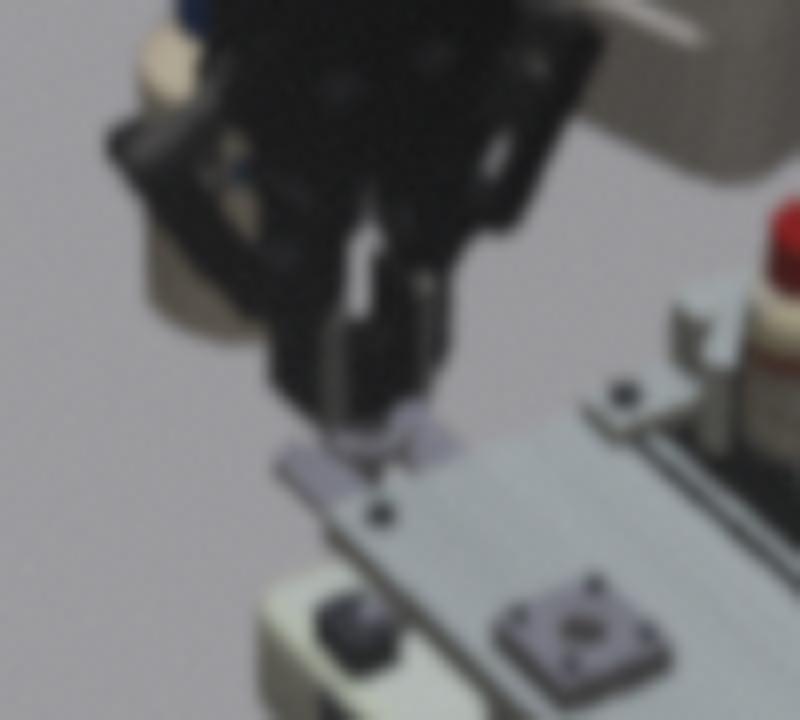

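View pics/w19c.png

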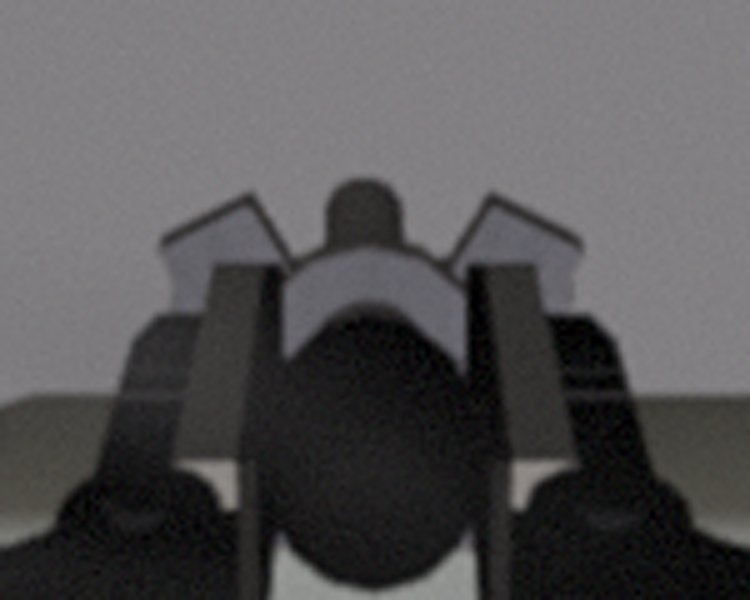

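```bash
python3 -m handwheel '[{"gripper":-1,"offset":[-0.4,0,0],"angular":[0,0,0]},{"gripper":-1,"offset":[-0.5,0,0],"angular":[0,0,0]},{"gripper":-1,"offset":[-0.35,0,0],"angular":[0,0,0]},{"gripper":-1,"offset":[-0.1,0,0],"angular":[0,0,0]},{"gripper":-1,"offset":[0,0,0],"angular":[0,0,0]},{"gripper":-1,"offset":[0,0,0],"angular":[0,0,0]}]'
python3 - <<'E'
from h import *
st(); p,d=robot.camera("scene"); crop(p,250,180,100,90,8,"s20.png")
cal=robot.get_calibration("wrist");p,d=robot.camera("wrist"); cv2.imwrite("pics/w20.png",p); crop(p,200,200,150,120,5,"w20c.png"); st()
E
```

```text
time: 20.4
tool_pos: [546.8, 204.8, 58.3]
eef_rot: [-180.0, -0.0, 83.1]
contact_force: [0.1, 0.3, -1.2]
finger_gap: 0.217
t 20.40 pos [546.8 204.8  58.3] rpy [-1.800e+02 -1.000e-02  8.315e+01] F [ 0.1  0.3 -1.2] gap 0.217 S [[-59.2 134.4  58.3]]
t 20.50 pos [546.8 204.9  58.2] rpy [-179.99    0.     83.16] F [ 0.3  1.9 -0.6] gap 0.216 S [[-59.2 134.4  58.2]]
```

View pics/s20.png

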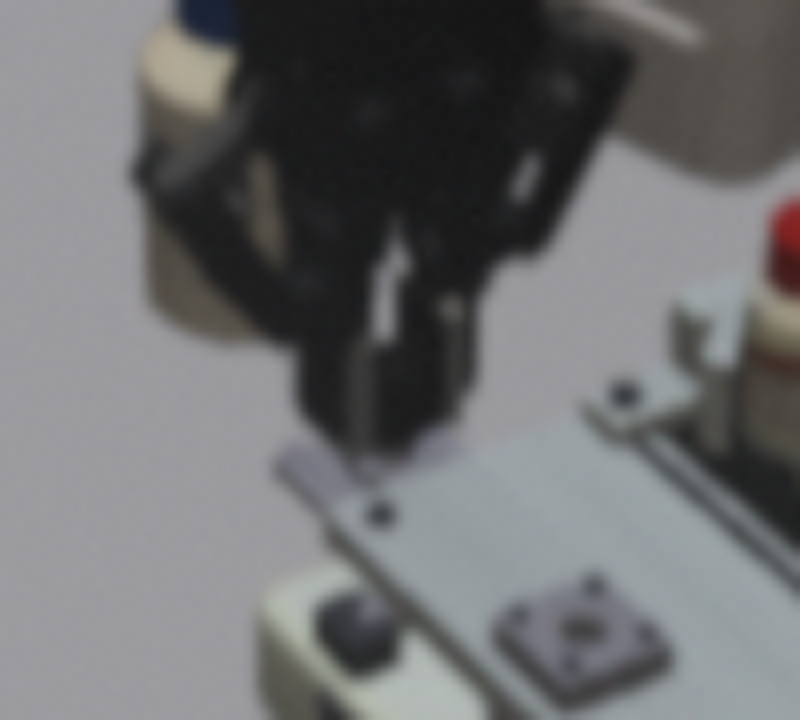

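View pics/w20c.png

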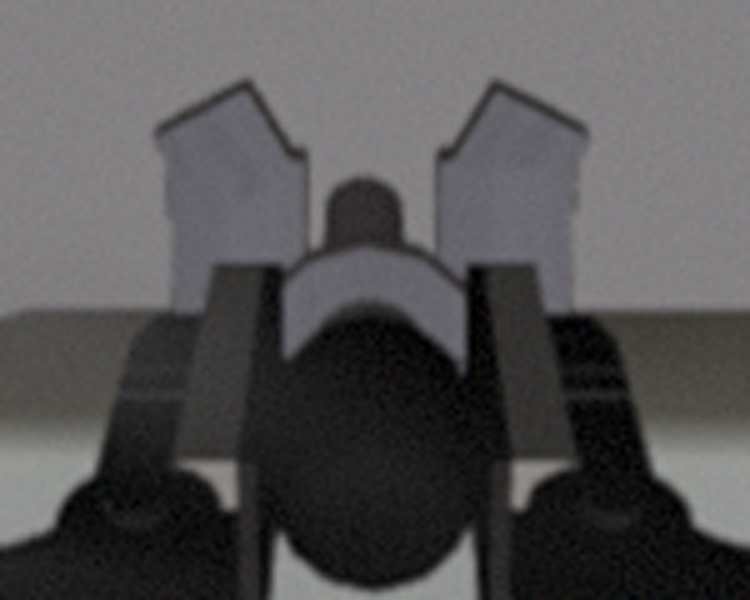

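```bash
python3 -c "
from h import *
cal=robot.get_calibration('wrist'); print(toS(onplane(cal,[(249.4,216),(299,216.2)],46)), toS(onplane(cal,[(200+366/5,200+180/5)],58.2-9.2-33)))"
python3 -m handwheel '[{"gripper":-1,"offset":[-0.1,0,0],"angular":[0,0,0]},{"gripper":-1,"offset":[-0.1,0,0],"angular":[0,0,0]},{"gripper":-1,"offset":[0,0,0],"angular":[0,0,0]}]'
python3 -c "
from h import *
st()"
```

```text
[[-72.2595842  159.40257167  46.        ]
 [-46.38976972 159.28765433  46.        ]] [[-59.96917487 134.54030413  16.        ]]
time: 20.75
tool_pos: [546.7, 204.4, 58.4]
eef_rot: [180.0, -0.1, 83.2]
contact_force: [0.6, 3.7, -1.9]
finger_gap: 0.21
t 20.75 pos [546.7 204.4  58.4] rpy [ 1.7997e+02 -1.2000e-01  8.3190e+01] F [ 0.6  3.7 -1.9] gap 0.210 S [[-59.2 133.9  58.4]]
```

```bash
python3 -m handwheel '[{"gripper":-1,"offset":[0.15,0,0],"angular":[0,0,0]},{"gripper":-1,"offset":[0.15,0,0.1],"angular":[0,0,0]},{"gripper":-1,"offset":[0,0,0.15],"angular":[0,0,0]},{"gripper":-1,"offset":[0,0,0],"angular":[0,0,0]},{"gripper":-1,"offset":[0,0,0],"angular":[0,0,0]}]'
python3 -c "
from h import *
st()"
python3 -m handwheel '[{"gripper":-1,"offset":[0,0,0.1],"angular":[0,0,0]},{"gripper":-1,"offset":[0,0,0],"angular":[0,0,0]}]'
python3 -c "
from h import *
st()"
```

```text
time: 21.17
tool_pos: [546.9, 204.9, 55.6]
eef_rot: [-180.0, 0.1, 83.1]
contact_force: [0.9, 1.3, -1.7]
finger_gap: 0.218
t 21.17 pos [546.9 204.9  55.6] rpy [-1.7999e+02  6.0000e-02  8.3100e+01] F [ 0.9  1.3 -1.7] gap 0.218 S [[-59.1 134.5  55.6]]
time: 21.33
tool_pos: [547.1, 205.0, 55.3]
eef_rot: [-180.0, 0.0, 83.1]
contact_force: [-0.3, 0.3, 2.9]
finger_gap: 0.211
t 21.33 pos [547.1 205.   55.3] rpy [-1.7998e+02  4.0000e-02  8.3110e+01] F [-0.3  0.3  2.9] gap 0.211 S [[-58.9 134.6  55.3]]
```

```bash
python3 -m handwheel '[{"gripper":-0.4,"offset":[0,0,0],"angular":[0,0,0]},{"gripper":-0.2,"offset":[0,0,0],"angular":[0,0,0]},{"gripper":0,"offset":[0,0,0],"angular":[0,0,0]},{"gripper":0,"offset":[0,0,0],"angular":[0,0,0]},{"gripper":0,"offset":[0,0,-0.8],"angular":[0,0,0]},{"gripper":0,"offset":[0,0,-1.5],"angular":[0,0,0]},{"gripper":0,"offset":[0,0,-2.5],"angular":[0,0,0]},{"gripper":0,"offset":[0,0,-3],"angular":[0,0,0]}]'
python3 -m handwheel '[{"gripper":0,"offset":[0,0,-3],"angular":[0,0,0]},{"gripper":0,"offset":[0,0,-3],"angular":[0,0,0]},{"gripper":0,"offset":[0,-2,-1],"angular":[0,0,0]},{"gripper":0,"offset":[0,-3,0],"angular":[0,0,0]},{"gripper":0,"offset":[0,-3,0],"angular":[0,0,0]},{"gripper":0,"offset":[0,0,0],"angular":[0,0,0]},{"gripper":0,"offset":[0,0,0],"angular":[0,0,0]}]'
python3 - <<'E'
from h import *
st(); p,d=robot.camera("scene"); cv2.imwrite("pics/s21f.png",p); crop(p,270,170,190,140,4,"s21.png")
p,d=robot.camera("wrist"); cv2.imwrite("pics/w21.png",p)
p,d=robot.camera("top"); cv2.imwrite("pics/t21f.png",p); st()
E
```

```text
time: 22.0
tool_pos: [545.2, 205.0, 132.2]
eef_rot: [-179.8, 0.2, 83.1]
contact_force: [0.4, 0.7, -0.6]
finger_gap: 0.504
time: 22.58
tool_pos: [465.8, 215.8, 203.1]
eef_rot: [-180.0, -0.1, 83.3]
contact_force: [-0.1, 0.4, 0.7]
finger_gap: 0.501
t 22.58 pos [465.8 215.8 203.1] rpy [-1.7996e+02 -5.0000e-02  8.3280e+01] F [-0.1  0.4  0.7] gap 0.501 S [[-140.9  135.7  203.1]]
t 22.73 pos [468.8 215.1 203.4] rpy [ 1.799e+02 -3.000e-02  8.309e+01] F [-0.6 -0.9  0.5] gap 0.501 S [[-137.8  135.3  203.4]]
```

View pics/s21.png

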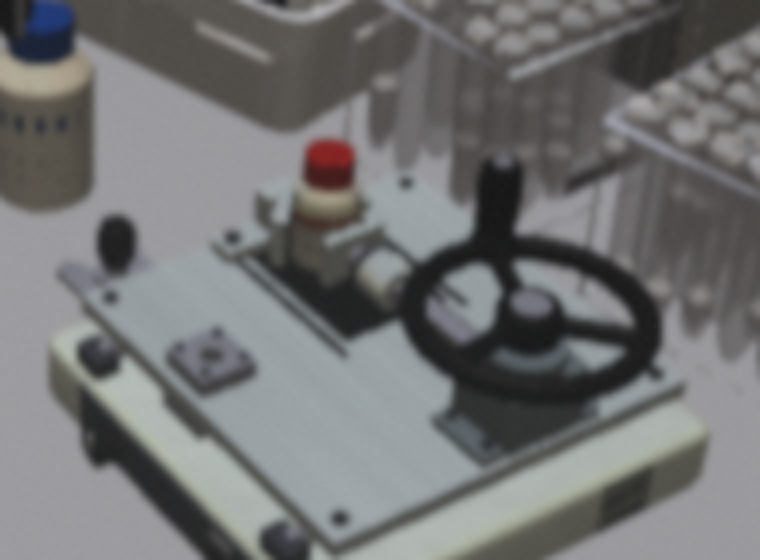

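View pics/w21.png

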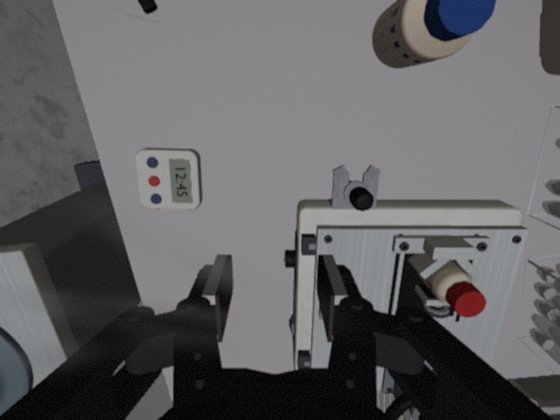

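View pics/t21f.png

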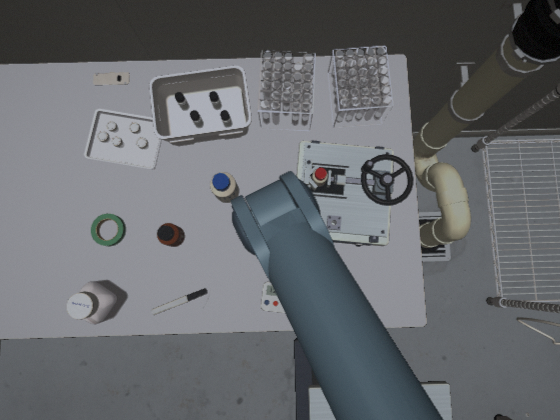

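```bash
python3 -m handwheel '[{"gripper":0,"offset":[0,0,0],"angular":[0,0,0]},{"gripper":0,"offset":[0,0,0],"angular":[0,0,0]},{"gripper":0,"offset":[0,0,0],"angular":[0,0,0]},{"gripper":0,"offset":[0,0,0],"angular":[0,0,0]}]'
python3 - <<'E'
from h import *
st(); cal=robot.get_calibration("wrist");p,d=robot.camera("wrist"); crop(p,310,150,100,90,7,"w22.png"); crop(p,390,235,110,90,7,"w22b.png")
P=cloud(cal,d).reshape(-1,3);S=toS(P); q=S[(S[:,2]>74)&(S[:,2]<86)&(np.hypot(S[:,0]+60,S[:,1]-133)<20)]
print("knob",len(q),cv2.minEnclosingCircle(q[:,:2].astype(np.float32)),np.percentile(q[:,2],95))
im=cv2.imread("pics/t21f.png"); ref=cv2.imread("pics/t13f.png")
cv2.imwrite("pics/cmp2.png",np.vstack([cv2.resize(i[160:190,310:365],None,fx=12,fy=9,interpolation=cv2.INTER_LINEAR) for i in (ref,im)]))
E
```

```text
time: 23.07
tool_pos: [468.0, 215.0, 202.6]
eef_rot: [180.0, 0.0, 83.1]
contact_force: [-0.2, -0.5, 0.4]
finger_gap: 0.494
t 23.07 pos [468.  215.  202.6] rpy [1.80e+02 3.00e-02 8.31e+01] F [-0.2 -0.5  0.4] gap 0.494 S [[-138.7  135.2  202.6]]
knob 351 ((-59.915042877197266, 132.05845642089844), 9.661524772644043) 80.49081238975407
```

View pics/w22.png

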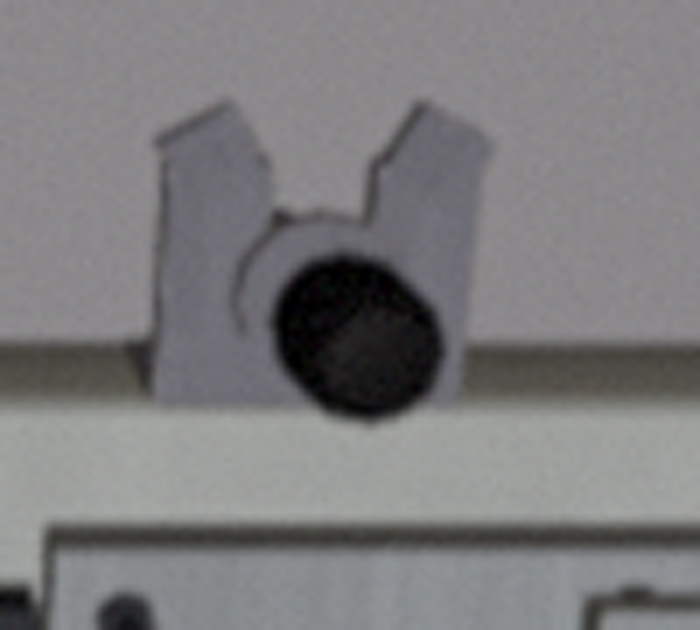

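View pics/cmp2.png

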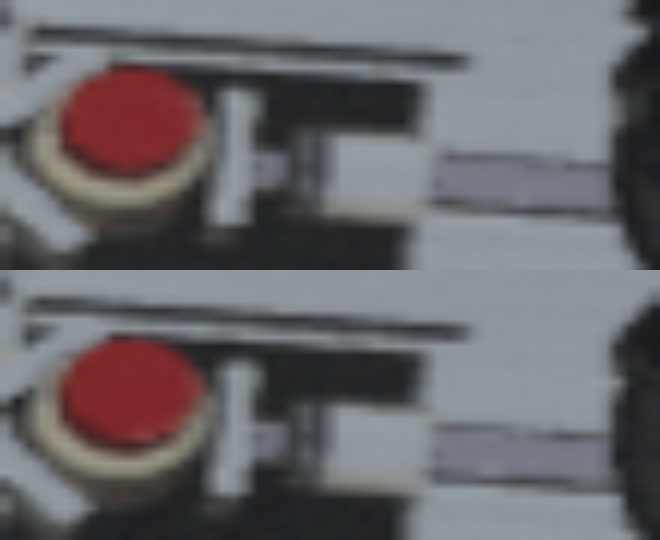

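View pics/w22b.png

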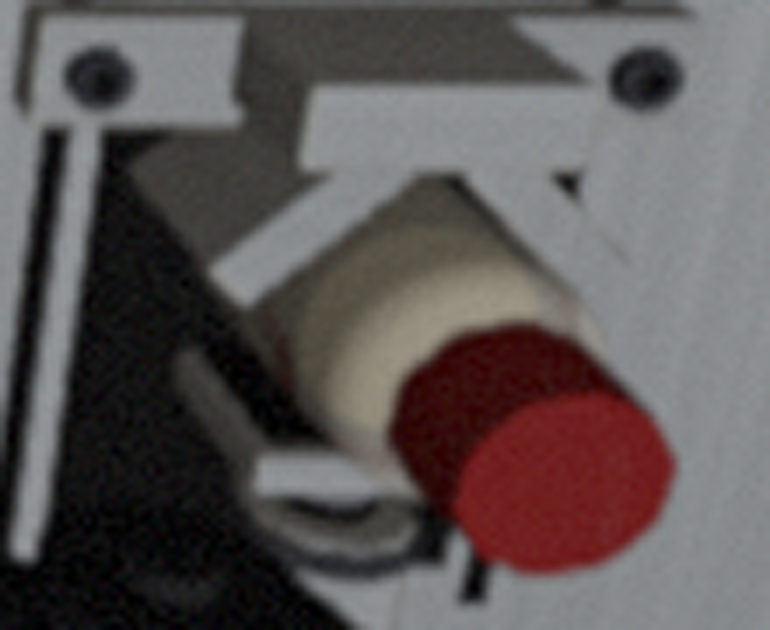

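```bash
python3 -c "
from h import *
st(); print(robot.job_done())"
```

```text
t 23.12 pos [467.8 215.1 202.6] rpy [-1.800e+02  2.000e-02  8.311e+01] F [-0.5  0.2 -0.5] gap 0.500 S [[-138.8  135.3  202.6]]
the job is handed in; nothing more can be done
None
```

The shaker is set up in the order you asked, and I handed the job in at 23.1 s of robot time with the gripper clear of everything.

1. **Bottle:** I stood the red-capped bottle on the mat and pushed it towards the V until both faces gave a light contact force. It still stands upright there.
2. **Clamp:** With the platform still pinned, I wound the handwheel clockwise from about 15° to 654°, roughly 11.2 rad. The load at the grip rose from about 6 N to 8.5–9 N when the jaw met the bottle.
3. **Pin:** I drew the transit pin straight up and slid it into the notch until it touched the closed end. I then eased it back about 0.6 mm, set it down on its collar and let go.

**Last checks**
- **Spring setting:** The top camera showed the jaw pushed back about 10–11 mm, with the dark band partly swallowed at the barrel's mouth. My first estimates by eye ran about 1 mm lower (9–10 mm). Both fall within the band's 7–13 mm range and well short of solid at 18 mm.
- **Pin:** The knob top read 80.5 mm above the table against 80 mm expected. The pin hangs upright, fully in the notch.
- **Other things:** I saw no movement of the other bottles or the timer in the last pictures. The green pin was last seen in its place before the pin was hung. It was not in the final views.

**Disagreement:** The top camera read about 3–4 mm off along y compared with the wrist camera and the contacts. I relied on the wrist camera and on touch for placing the bottle, gripping the crank and hanging the pin.

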